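# Rack the spin chucks by size

### The arm

A 7-joint arm with a two-finger parallel gripper is mounted at the origin on a cart in front of the work surface, level with it; the furniture and walls round the work are solid. World frame = base frame: x ahead of the robot, y to its left, z up, the work surface at z = 0. Lengths are in m, angles in rad, forces in N, time in s.
With the tool pointing down it reaches from about 0.4 to 0.875 m from the base axis. Payload 19.3 kg.
Tool frame: the origin (TCP) lies at the very end of the fingers, on their centre line; the grasp point (between the pads) lies 19 mm behind it; z points along the fingers, y is the line along which they close (so a half turn about z gives the same grasp; the last joint's range is limited). The gripper opens to 85 mm and grips with 20 to 120 N. Pads are 22 mm wide; open, the fingers measure 114 mm over their backs; the gripper's body (76 mm by 85 mm) begins 54 mm behind the grasp point. The pads swing forward as they close: fully open they stand 13 mm farther back than shut.
Start: joints at [1.214, 0.521, -0.036, 1.599, 0.021, 1.021, -0.113], TCP at [0.177, -0.599, 0.207] pointing down, gripper open.
Joint ranges: [-2.91, 2.91], [-0.3, 2.13], [-1.5, 1.42], [0.17, 2.43], [-1.26, 4.41], [0.16, 1.93], [-2.52, 2.52]. Speed limits (rad/s): [1.89, 1.89, 2.39, 2.39, 3.01, 3.01, 3.01].

### API

Orientations are given as a unit quaternion [x, y, z, w].
In Python, from plant import * gives the robot as it stands.
- The arm moves only by the tool step_arm, never from a script. Its argument "series" is a list of rows, each a list of 7 numbers: the closure, from 0 (fully open) to 1 (shut), then the shift along the tool's x, y, z each as a share of 0.25 m, from -1 to 1, then the turn, a rotation vector about the tool's x, y, z each as a share of pi rad, from -1 to 1. In form: [[fingers, x, y, z, ax, ay, az], ...]. A call has 1 to 5 rows; each row shifts and turns the commanded pose from where the row before left it, along the tool's axes as they then stand; what a row does not reach is not made up. A row lasts 1/10 s, in which the tool goes at most 50 mm and 8.59 degrees, less where a joint would pass 70% of its speed; a pose out of reach is approached as far as the arm can. A call with a number of a shift or a turn outside -1 to 1 is refused whole. A call with a gripper value outside its range is refused whole. The fingers move at their own pace and stop on an object; "newtons" is the grip in N (left out, the last holds). Time passes only in rows, so rows that do not move let the fingers close. It gives the time, the measured TCP pose, the force, the opening and the grip force at its end, in the units of the state.
- sense(): the state, without advancing time (a new reading comes with each control period).
- camera(name): name is "scene" or "top" or "wrist"; returns (picture, depth): 400x640x3 uint8, red, green, blue; 400x640 float32, m along the optical axis (not along the pixel's ray), 0 where there is no reading.
- camera_info(name): a dict with "fx", "fy", "cx", "cy" (pixels), "dist_coeffs" ([k1, k2, p1, p2, k3] as OpenCV has them; the pictures are not rectified), "camera_from_world" (4x4, takes a point from world to camera coordinates); the wrist camera has in their place "mount" (4x4, takes a point from camera to tool coordinates, whose origin is the TCP and whose axes are the flange's). Camera axes: x right, y down, z forward; pixel columns grow to the right and rows downward; lengths in m; the calibration is good to about 2 mm. A picture is of the moment at which its call begins: read the wrist's pose just before it. camera_info takes no time and is no camera call.
- job_done(): hands the job in; it is judged then, once.
The state is a dict: "time": time; "q": joint angles; "joint_velocities": joint speeds; "joint_torque": joint torques, N m; "ee_pos": TCP position; "eef_rot": TCP orientation; "force": force on the tool from outside, world axes, zero at the start; "torque": the same for the moment, N m; "finger_gap": opening from 0.0 (shut) to 1.0 (fully open); "grasp_force": force on a finger pad.
Only numpy, scipy, OpenCV 4.12 (cv2) and the standard library are available. Lean on these libraries where they do the work, as an engineer would, in place of code of your own. Each camera call takes 0.05 s, during which the arm holds its last target. There are 200 camera calls.

### The job

Put the four white spin chucks away in the chuck rack in order of plate size: the smallest in the cup at the rack's narrow end, then each next larger one along the row, the largest at the wide end, every stem standing fully down in its cup. Keep the chucks upright, and do not shove or knock over the black eyepiece that stands among them or the amber bottle behind the rack.

Things in the scene. Friction and masses are not known exactly. Their poses are not given: they have to be found in the camera images.
- chuck_30: The smallest of four white spin chucks: upright round stem, 20 mm in diameter and 36 mm tall, carrying a flat round grooved plate 30 mm in diameter, 8 mm thick (44 mm tall in all). Origin: centre of the stem's foot; z up the axis. Grip the plate's rim, 36 to 44 mm above the origin. Loose, 35 to 200 g.
- chuck_40: The second smallest of four white spin chucks: upright round stem, 20 mm in diameter and 36 mm tall, carrying a flat round grooved plate 40 mm in diameter, 8 mm thick (44 mm tall in all). Origin: centre of the stem's foot; z up the axis. Grip the plate's rim, 36 to 44 mm above the origin. Loose, 35 to 200 g.
- chuck_50: The second largest of four white spin chucks: upright round stem, 20 mm in diameter and 36 mm tall, carrying a flat round grooved plate 50 mm in diameter, 8 mm thick (44 mm tall in all). Origin: centre of the stem's foot; z up the axis. Grip the plate's rim, 36 to 44 mm above the origin. Loose, 35 to 200 g.
- chuck_60: The largest of four white spin chucks: upright round stem, 20 mm in diameter and 36 mm tall, carrying a flat round grooved plate 60 mm in diameter, 8 mm thick (44 mm tall in all). Origin: centre of the stem's foot; z up the axis. Grip the plate's rim, 36 to 44 mm above the origin. Loose, 35 to 200 g.
- nest_30: The first (narrow-end) nest of the fixed blue chuck rack (228 mm long): a round land 42 mm across, 8 mm thick, with a grey open cup (all alike) 12 mm tall, 32 mm inside at the floor, flaring to 36 (41 outside) at the rim. Origin: centre of the cup's floor, 8 mm above the table; z up, x along the row towards the wide end. Lies -93 mm along x from the rack's middle.
- nest_40: The second nest of the fixed blue chuck rack (228 mm long): a round land 52 mm across, 8 mm thick, with a grey open cup (all alike) 12 mm tall, 32 mm inside at the floor, flaring to 36 (41 outside) at the rim. Origin: centre of the cup's floor, 8 mm above the table; z up, x along the row towards the wide end. Lies -46 mm along x from the rack's middle.
- nest_50: The third nest of the fixed blue chuck rack (228 mm long): a round land 62 mm across, 8 mm thick, with a grey open cup (all alike) 12 mm tall, 32 mm inside at the floor, flaring to 36 (41 outside) at the rim. Origin: centre of the cup's floor, 8 mm above the table; z up, x along the row towards the wide end. Lies +11 mm along x from the rack's middle.
- nest_60: The fourth (wide-end) nest of the fixed blue chuck rack (228 mm long): a round land 72 mm across, 8 mm thick, with a grey open cup (all alike) 12 mm tall, 32 mm inside at the floor, flaring to 36 (41 outside) at the rim. Origin: centre of the cup's floor, 8 mm above the table; z up, x along the row towards the wide end. Lies +78 mm along x from the rack's middle.
- resist_bottle: Amber bottle with a black cap and white label, 42 mm in diameter, 85 mm tall, standing behind the rack at the back left, loose: a bystander. Origin: centre of its underside. The rack stands on the free table left of the mask aligner, at y above +0.10.
- eyepiece: Black microscope eyepiece, 34 mm in diameter, 40 mm tall, standing among the chucks, loose: a bystander. Origin: centre of its underside. Between the chucks (right) and the rack (left) stands the mask aligner, from y = -0.27 to +0.10: its stage front at x = 0.43, 0.24 m tall, its microscope from x = 0.68 back and up to 0.55 m: carry round its front, over x = 0.37.
There are look-alikes about, which are no part of the job. What is shaped like the chuck_40 but purple or turquoise is not meant.

How it is judged:
At the end, for the whole second after the job is handed in: Each chuck stands in the cup of its own rank (plate 30, 40, 50, 60 mm from the narrow end to the wide end): foot on the cup's floor within 3 mm of height and within 9 mm of its centre, upright within 0.06 rad, released and at rest (horizontal distance between chuck_30 and nest_30 below 0.009 m and z of chuck_30 in the frame of nest_30 between -0.003 and 0.003 m and angle between each of chuck_30, chuck_40, chuck_50, chuck_60's own z axis and vertical below 0.06 rad and linear speed of each of chuck_30, chuck_40, chuck_50, chuck_60 below 0.01 m/s and horizontal distance between chuck_40 and nest_40 below 0.009 m and z of chuck_40 in the frame of nest_40 between -0.003 and 0.003 m and horizontal distance between chuck_50 and nest_50 below 0.009 m and z of chuck_50 in the frame of nest_50 between -0.003 and 0.003 m and horizontal distance between chuck_60 and nest_60 below 0.009 m and z of chuck_60 in the frame of nest_60 between -0.003 and 0.003 m); the robot touches nothing.
It fails at once if the amber bottle is pushed more than 25 mm or tipped over (distance of resist_bottle from where it was at the start of the episode above 0.025 m or angle between resist_bottle's own z axis and vertical above 0.5 rad).
It fails at once if the black eyepiece is pushed more than 25 mm or tipped over (distance of eyepiece from where it was at the start of the episode above 0.025 m or angle between eyepiece's own z axis and vertical above 0.5 rad).
It fails at once if a chuck is tipped over (its axis leans more than 45 degrees) (angle between any of chuck_30, chuck_40, chuck_50, chuck_60's own z axis and vertical above 0.8 rad).
It also fails if it takes over 136 s, if anything falls off the work surface, if the arm or the gripper's body presses on something with over 40 N, if the wrist force passes 120 N, or if a joint passes its speed limit or range.

## Working session

There is one attempt and no reset: what is moved stays moved. The work goes in short steps, Python scripts to look and compute and a tool call to move; the robot and the scene stay as the last step left them, time stands still between calls to the robot, and variables do not carry over. Pictures are saved under pics/ and viewed, at most 14 in all, crops included, and the job is handed in when it is done.

Besides the shell and the picture viewer there is one more tool, called after "Emit:" as name(argument=value, ...) on one line, values as JSON. step_arm: Moves the arm, as the interface text tells. Its arguments: {"type":"object","properties":{"series":{"type":"array","items":{"type":"array","items":{"type":"number"}}},"newtons":{"type":"number"}},"required":["series"]}

```bash
mkdir -p pics; ls
python3 - <<'E'
from plant import *
import cv2
for n in ("scene","top"):
    p,d=camera(n); cv2.imwrite(f"pics/{n}0.png",p[:,:,::-1])
    import numpy as np; np.save(f"pics/{n}0.npy",d)
    i=camera_info(n); print(n,{k:(np.round(v,4).tolist()) for k,v in i.items() if not isinstance(v,str)})
print({k:np.round(v,4).tolist() for k,v in camera_info("wrist").items() if not isinstance(v,str)})
print(sense())
E
```

```text
pics
scene {'fx': 415.4888, 'fy': 415.4888, 'cx': 321.7098, 'cy': 205.5787, 'dist_coeffs': [-0.064, 0.0, 0.0, 0.0, 0.0], 'camera_from_world': [[-0.4143, -0.9101, 0.0127, 0.1711], [-0.5567, 0.2424, -0.7946, 0.351], [0.7201, -0.3362, -0.607, 0.9846], [0.0, 0.0, 0.0, 1.0]]}
top {'fx': 455.5403, 'fy': 455.5403, 'cx': 313.4989, 'cy': 201.0578, 'dist_coeffs': [0.0113, 0.0, 0.0, 0.0, 0.0], 'camera_from_world': [[-0.0241, -0.9997, 0.0101, -0.0464], [-0.9878, 0.0223, -0.1541, 0.5717], [0.1538, -0.0137, -0.988, 1.1866], [0.0, 0.0, 0.0, 1.0]]}
{'fx': 354.8455, 'fy': 354.8455, 'cx': 326.9842, 'cy': 196.6071, 'dist_coeffs': [-0.0691, 0.0, 0.0, 0.0, 0.0], 'mount': [[-0.0007, -0.9571, -0.2899, 0.0742], [1.0, -0.0006, -0.0003, -0.0009], [0.0002, -0.2899, 0.9571, -0.1662], [0.0, 0.0, 0.0, 1.0]]}
{'time': 0.1, 'q': array([ 1.2138099 ,  0.52195366, -0.03633942,  1.59994016,  0.02120711,
        1.02111333, -0.11281231]), 'joint_velocities': array([ 0.00144674, -0.00154886,  0.00146091, -0.00021415, -0.00055915,
        0.00012664, -0.00059177]), 'joint_torque': array([ 2.70870085e-03, -9.28467607e+01,  1.98344506e+00, -3.70525646e+01,
        1.81252544e-02,  5.32173668e-03,  5.04800084e-05]), 'ee_pos': array([ 0.17667229, -0.59916799,  0.20638752]), 'eef_rot': array([ 9.89737335e-01,  1.42897667e-01, -1.09209176e-04, -5.02914462e-04]), 'force': array([ 0.43632496, -0.40041802,  0.11948442]), 'torque': array([ 0.03492621, -0.00385642, -0.05670476]), 'grasp_force': 0.0, 'finger_gap': 0.999519204835191}
```

View pics/top0.png

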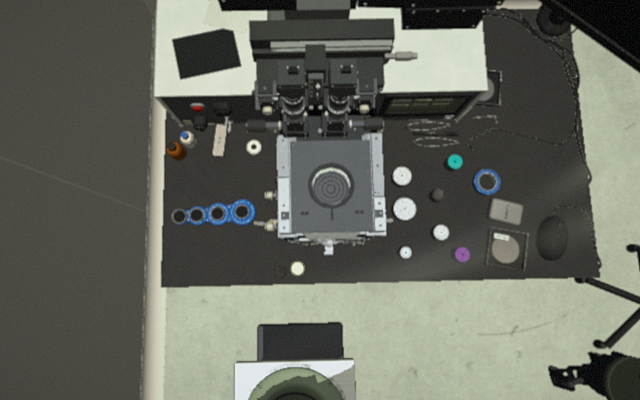

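View pics/scene0.png

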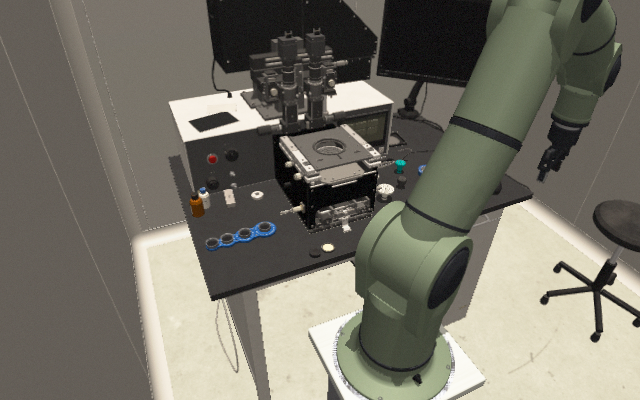

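Candidates in the top view: white discs at (402,176), (404,209), (441,232) and (405,253) are the chucks. Look-alikes are turquoise (455,162), purple (462,254), and white or cream items at (254,147) and (297,268). The eyepiece is at (437,195), the rack runs from (179,216) to (242,211), and the bottle is at (176,150).

```bash
cat > h.py <<'E'
import numpy as np, cv2
from scipy.spatial.transform import Rotation as R
from plant import *
def K(i): return np.array([[i["fx"],0,i["cx"]],[0,i["fy"],i["cy"]],[0,0,1.]]), np.array(i["dist_coeffs"],float)
def cam(n,s=None):
    """intrinsics and world-from-camera"""
    i=camera_info(n); k,d=K(i)
    if n=="wrist":
        T=np.eye(4); T[:3,:3]=R.from_quat(s["eef_rot"]).as_matrix(); T[:3,3]=s["ee_pos"]
        W=T@np.array(i["mount"])
    else: W=np.linalg.inv(np.array(i["camera_from_world"]))
    return k,d,W
def ray(c,uv):
    k,d,W=c
    p=cv2.undistortPoints(np.array(uv,float).reshape(-1,1,2),k,d).reshape(-1,2)
    return W[:3,3], np.c_[p,np.ones(len(p))]@W[:3,:3].T
def at_z(c,uv,z):
    o,r=ray(c,uv); return o+r*((z-o[2])/r[:,2])[:,None]
def at_d(c,uv,dep):
    o,r=ray(c,uv); return o+r*np.array(dep).reshape(-1,1)
def proj(c,X):
    k,d,W=c; M=np.linalg.inv(W)
    return cv2.projectPoints(np.array(X,float).reshape(-1,1,3),cv2.Rodrigues(M[:3,:3])[0],M[:3,3],k,d)[0].reshape(-1,2)
E
python3 - <<'E'
from h import *
np.set_printoptions(precision=4,suppress=True)
c=cam("top"); d=np.load("pics/top0.npy"); im=cv2.imread("pics/top0.png")
# white blobs right
g=im.min(2); m=((g>130)).astype(np.uint8); m[:, :388]=0; m[:,480:]=0; m[:150]=0; m[265:]=0
n,l,s,ce=cv2.connectedComponentsWithStats(m)
for a,b in zip(s[1:],ce[1:]):
    if a[4]>30: 
        dd=np.median(d[int(b[1])-1:int(b[1])+2,int(b[0])-1:int(b[0])+2]); print(a,b,at_d(c,b,dd)[0],at_z(c,b,.044)[0], 'dia', 2*np.sqrt(a[4]/np.pi)*dd/455)
for nm,p in dict(eye=(437,195),tq=(455,162),pu=(462,254),n30=(179,216),n40=(196.5,214.5),n50=(218,213),n60=(242,211),bot=(176,150),w1=(254,147),w2=(297,268)).items():
    print(nm,at_d(c,p,d[p[1].__int__(),int(p[0])])[0])
a=cv2.resize(im[140:275,155:275],None,fx=5,fy=5,interpolation=3)[:600]
b=cv2.resize(im[150:270,388:480],None,fx=5,fy=5,interpolation=3)
cv2.imwrite("pics/c1.png",cv2.resize(im[150:270,388:480],None,fx=5,fy=5,interpolation=3)); cv2.imwrite("pics/c2.png",cv2.resize(im[140:235,158:268],None,fx=6,fy=6,interpolation=3))
E
```

```text
[393 167  19  18 269] [401.7918 175.461 ] [ 0.6356 -0.3023  0.0453] [ 0.6359 -0.3026  0.044 ] dia 0.05058742883253132
[394 198  22  22 397] [404.4811 208.403 ] [ 0.5447 -0.3045  0.0464] [ 0.545 -0.305  0.044] dia 0.060714410623632184
[434 225  15  15 185] [440.9297 231.9892] [ 0.4791 -0.3995  0.0432] [ 0.479  -0.3993  0.044 ] dia 0.04125440325819279
[400 247  12  11 104] [405.3942 252.0288] [ 0.4278 -0.3006  0.0455] [ 0.4278 -0.301   0.044 ] dia 0.030641712952723364
eye [ 0.5808 -0.3973  0.0372]
tq [ 0.6694 -0.4495  0.0482]
pu [ 0.4192 -0.4517  0.043 ]
n30 [0.543  0.3119 0.0071]
n40 [0.5462 0.2642 0.0061]
n50 [0.549  0.2049 0.0064]
n60 [ 0.3811 -0.0428  1.2609]
bot [ 0.3811 -0.0428  1.2609]
w1 [0.7363 0.105  0.0029]
w2 [ 0.393  -0.0109  0.0049]
```

View pics/c1.png

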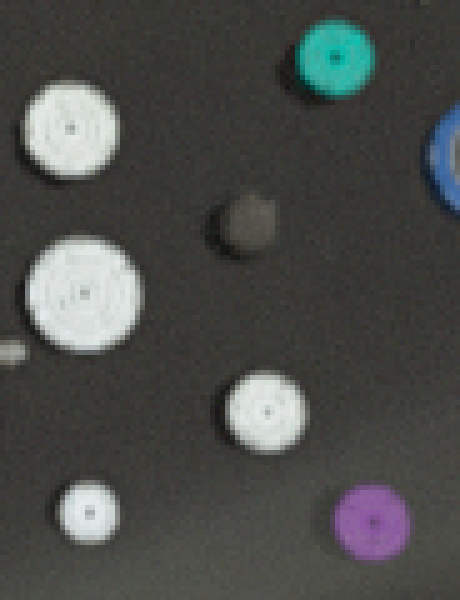

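View pics/c2.png

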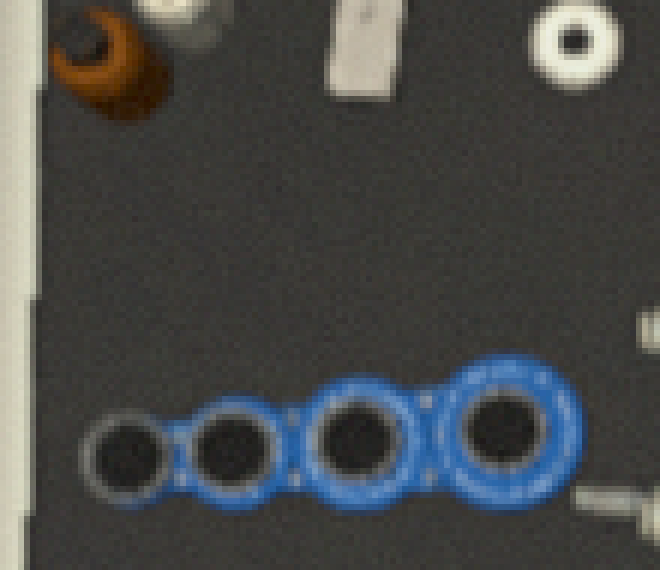

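Crop 1 shows the four white chucks with dark centre marks. Plate diameters from the blobs are 30 (405.5,252), 40 (441,232), 50 (402,175.5) and 60 (404.5,208.5); the purple and turquoise look-alikes are rejected. Crop 2 shows the rack with its narrow end on the left. Next I'll check clearance to the aligner and locate the rack precisely.

Run:
```python
from h import *
np.set_printoptions(precision=4,suppress=True)
c=cam("top"); d=np.load("pics/top0.npy"); im=cv2.imread("pics/top0.png")
v,u=np.mgrid[0:400,0:640]; P=at_d(c,np.c_[u.ravel(),v.ravel()],d.ravel()); ok=d.ravel()>0
P=P[ok]
for lo,hi in ((.38,.43),(.43,.48),(.48,.52),(.52,.56),(.56,.6),(.6,.66)):
    for a,b in ((.06,.12),(.12,.2),(.2,.23),(.23,.3)):
        q=P[(P[:,0]>lo)&(P[:,0]<hi)&(P[:,2]>a)&(P[:,2]<b)&(abs(P[:,1]+.08)<.22)]
        if len(q): print((lo,hi),(a,b),len(q),'y',q[:,1].min(),q[:,1].max(),'x',q[:,0].min())
# cup centres from crop: dark interior centres (crop x6, offset 158,140); rim z=.02
cp=np.array([[127,455],[232,447],[356,440],[503,428]])/6-0.4+[158,140]
X=at_z(c,cp,.02); print(X)
off=np.array([-93,-46,11,78])/1000
A=np.c_[np.ones(4),off]; sol,*_=np.linalg.lstsq(A,X[:,:2],rcond=None); print(sol, np.linalg.norm(sol[1]), A@sol, A@sol-X[:,:2])
```

```text
(0.43, 0.48) (0.06, 0.12) 296 y -0.21365874088330325 0.020073302661352058 x 0.44672256996995297
(0.43, 0.48) (0.12, 0.2) 422 y -0.19068086274673446 -0.018068117733151215 x 0.45686837947876197
(0.43, 0.48) (0.2, 0.23) 176 y -0.21981845166831748 0.05031315140717067 x 0.4589589037701626
(0.43, 0.48) (0.23, 0.3) 551 y -0.21659684891234568 0.021990247593854345 x 0.4670075239170165
(0.48, 0.52) (0.06, 0.12) 94 y -0.26197105840295115 0.09645609141448763 x 0.4830336500506135
(0.48, 0.52) (0.2, 0.23) 100 y -0.22288259905227972 0.05518829011860309 x 0.48002262986284566
(0.48, 0.52) (0.23, 0.3) 1886 y -0.2175297056842435 0.054151030724699165 x 0.48003058435146995
(0.52, 0.56) (0.2, 0.23) 337 y -0.21737192520786747 0.05434256170181059 x 0.5200206023139182
(0.52, 0.56) (0.23, 0.3) 1513 y -0.21730557356527871 0.049002789442955066 x 0.5200017787963378
(0.56, 0.6) (0.2, 0.23) 656 y -0.1929994568801639 0.05415286315941968 x 0.5601991439802783
(0.56, 0.6) (0.23, 0.3) 1184 y -0.21785151049064597 0.046738775374570427 x 0.5600289272090587
(0.6, 0.66) (0.06, 0.12) 18 y 0.03343191383384035 0.03928893899514779 x 0.6126465528511689
(0.6, 0.66) (0.12, 0.2) 4 y -0.10753360124254627 -0.08442717666583843 x 0.6373740093876019
(0.6, 0.66) (0.2, 0.23) 241 y -0.1932210149584153 0.026254387738189375 x 0.6000964999475129
(0.6, 0.66) (0.23, 0.3) 2491 y -0.2178638231082238 0.022890107217993283 x 0.6000120273153728
[[0.5429 0.309  0.02  ]
 [0.5455 0.2614 0.02  ]
 [0.5474 0.2051 0.02  ]
 [0.5514 0.1382 0.02  ]]
[[ 0.5474  0.2159]
 [ 0.0482 -0.9975]] 0.9986838333403625 [[0.5429 0.3087]
 [0.5452 0.2618]
 [0.5479 0.205 ]
 [0.5511 0.1381]] [[ 0.     -0.0003]
 [-0.0003  0.0004]
 [ 0.0005 -0.0001]
 [-0.0002 -0.    ]]
```

Emit:
step_arm(series=[[0, 0, 0, -0.2, 0, 0, 0]])

```text
time: 0.2
ee_pos: [0.1759, -0.5967, 0.2518]
eef_rot: [0.99, 0.143, -0.001, -0.005]
force: [0.7, -0.8, 0.2]
finger_gap: 0.999
grasp_force: 0.0
```

Run:
```python
from h import *
np.set_printoptions(precision=4,suppress=True)
for n in ("top","scene"):
    c=cam(n); d=np.load(f"pics/{n}0.npy")
    v,u=np.mgrid[0:400,0:640]; P=at_d(c,np.c_[u.ravel(),v.ravel()],d.ravel()); P=P[d.ravel()>0]
    for nm,(y0,y1) in dict(R=(-.275,-.225),L=(.06,.106)).items():
        q=P[(P[:,0]>.4)&(P[:,0]<.68)&(P[:,2]>.03)&(P[:,2]<.3)&(P[:,1]>y0)&(P[:,1]<y1)]
        if nm=="R": q=q[(np.hypot(q[:,0]-.545,q[:,1]+.305)>.036)&(np.hypot(q[:,0]-.636,q[:,1]+.302)>.03)]
        print(n,nm,len(q)); 
        for xb in np.arange(.4,.68,.02):
            r=q[(q[:,0]>=xb)&(q[:,0]<xb+.02)]
            if len(r): print(round(xb,2),len(r),'y',r[:,1].min(),r[:,1].max(),'z',r[:,2].min(),r[:,2].max())
```

```text
top R 25
0.5 25 y -0.26197105840295115 -0.24593587995613683 z 0.0828496882389953 0.09176961300562736
top L 39
0.5 39 y 0.07005513957118494 0.09645609141448763 z 0.08304798455624596 0.09491445163981393
scene R 19
0.5 19 y -0.2601789801699919 -0.24059389045505913 z 0.0768948921105862 0.0893103253384302
scene L 35
0.5 35 y 0.06054102967009117 0.09775261880917113 z 0.08082646488156164 0.09349855115659034
```

Rods sit at x≈0.51, z 0.077–0.094, reaching y −0.262 and +0.098, and the aligner body runs y −0.22…+0.055. I'll use one constant tool orientation: tool x → +y, fingers closing along x, leaning 6° towards −y.

```bash
cat >> h.py <<'E'
L=np.radians(6)
RT=np.array([[0,np.cos(L),np.sin(L)],[1,0,0],[0,np.sin(L),-np.cos(L)]]).T  # columns: tool x,y,z in world
def plan(pts,step=.045,rot=RT,grip_off=None):
    """rows (x,y,z,ax,ay,az shares) to go through world TCP points, keeping/reaching rot"""
    s=sense(); p=s["ee_pos"].copy(); Rc=R.from_quat(s["eef_rot"])
    print("at",p.round(4),"gap",round(s["finger_gap"],3),"t",round(s["time"],1),"F",s["force"].round(1),"roterr deg",np.degrees((Rc.inv()*R.from_matrix(rot)).as_rotvec()).round(2))
    for t in pts:
        t=np.array(t,float); rv=(Rc.inv()*R.from_matrix(rot)).as_rotvec()
        n=max(int(np.ceil(np.linalg.norm(t-p)/step-1e-6)),int(np.ceil(np.degrees(np.linalg.norm(rv))/8.5-.1)),1)
        if np.degrees(np.linalg.norm(rv))<.15: rv=rv*0
        for k in range(n):
            x=Rc.inv().apply((t-p)/n)/.25; a=rv/n/np.pi
            print([*(float(f) for f in x.round(3)),*(float(f) for f in a.round(4))])
            Rc=Rc*R.from_rotvec(rv/n)
        p=t; print("--",t)
E
python3 - <<'E'
from h import *
plan([(.47,-.37,.30)])
E
```

```text
at [ 0.1759 -0.5967  0.2518] gap 0.999 t 0.2 F [ 0.7 -0.8  0.2] roterr deg [  3.32   4.81 -73.5 ]
[0.154, -0.06, -0.021, 0.0021, 0.003, -0.0454]
[0.161, -0.037, -0.019, 0.0021, 0.003, -0.0454]
[0.165, -0.014, -0.017, 0.0021, 0.003, -0.0454]
[0.165, 0.009, -0.016, 0.0021, 0.003, -0.0454]
[0.163, 0.032, -0.015, 0.0021, 0.003, -0.0454]
[0.156, 0.055, -0.013, 0.0021, 0.003, -0.0454]
[0.147, 0.077, -0.012, 0.0021, 0.003, -0.0454]
[0.135, 0.097, -0.012, 0.0021, 0.003, -0.0454]
[0.12, 0.115, -0.011, 0.0021, 0.003, -0.0454]
-- [ 0.47 -0.37  0.3 ]
```

Emit:
step_arm(series=[[0, 0.154, -0.06, -0.021, 0.002, 0.003, -0.0454], [0, 0.161, -0.037, -0.019, 0.002, 0.003, -0.0454], [0, 0.165, -0.014, -0.017, 0.002, 0.003, -0.0454], [0, 0.165, 0.009, -0.016, 0.002, 0.003, -0.0454], [0, 0.163, 0.032, -0.015, 0.002, 0.003, -0.0454]], newtons=40)

```text
time: 0.7
ee_pos: [0.341, -0.4721, 0.2832]
eef_rot: [0.876, 0.482, 0.021, -0.019]
force: [0.2, -0.0, 0.2]
finger_gap: 1.002
grasp_force: 0.0
```

Emit:
step_arm(series=[[0, 0.156, 0.055, -0.013, 0.002, 0.003, -0.0454], [0, 0.147, 0.077, -0.012, 0.002, 0.003, -0.0454], [0, 0.135, 0.097, -0.012, 0.002, 0.003, -0.0454], [0, 0.12, 0.115, -0.011, 0.002, 0.003, -0.0454], [0, 0, 0, 0, 0, 0, 0]])

```text
time: 1.2
ee_pos: [0.475, -0.3679, 0.3043]
eef_rot: [0.702, 0.711, 0.037, -0.032]
force: [-0.5, 0.5, 0.1]
finger_gap: 1.001
grasp_force: 0.0
```

Run:
```python
from h import *
plan([(.47,-.37,.30)]); print(sense()["q"].round(2))
```

```text
at [ 0.475  -0.3679  0.3043] gap 1.001 t 1.2 F [-0.5  0.5  0.1] roterr deg [0.36 0.41 0.76]
[-0.01, -0.02, 0.016, 0.002, 0.0023, 0.0042]
-- [ 0.47 -0.37  0.3 ]
[ 0.9   0.46 -0.43  1.47  0.1   1.29  0.49]
```

Run:
```python
from h import *
np.set_printoptions(precision=4,suppress=True)
s=sense(); p,d=camera("wrist"); cv2.imwrite("pics/w1.png",p[:,:,::-1]); c=cam("wrist",s)
hsv=cv2.cvtColor(p,cv2.COLOR_RGB2HSV)
ct=cam("top")
for nm,X in dict(c30=(.4278,-.301,.044),c40=(.479,-.3993,.044),c50=(.6359,-.3026,.044),c60=(.545,-.305,.044)).items():
    uv=proj(c,[X])[0]; print(nm,"pred",uv)
m=((p.min(2)>130)).astype(np.uint8)
n,l,st,ce=cv2.connectedComponentsWithStats(m)
for a,b in zip(st[1:],ce[1:]):
    if a[4]>300: 
        dd=np.median(d[int(b[1])-2:int(b[1])+3,int(b[0])-2:int(b[0])+3]); print(a,b,at_d(c,b,dd)[0],at_z(c,b,.044)[0])
```

```text
c30 pred [286.4125 118.4106]
c40 pred [328.206  199.3531]
c50 pred [458.5323 122.5446]
c60 pred [384.0934 123.0595]
[  0   0  79  16 942] [35.5011  5.6401] [ 0.0887 -0.1507 -0.0005] [ 0.1245 -0.1655  0.044 ]
[465   0 169  14 873] [563.4192   4.5636] [ 0.6432 -0.2196  0.2167] [ 0.7561 -0.1599  0.044 ]
[    0    20   244   376 62728] [106.3286 194.5004] [-0.3425 -0.5647 -0.8013] [ 0.1967 -0.396   0.044 ]
[354  39  12  44 351] [359.7692  59.8262] [ 0.5098 -0.2401  0.0866] [ 0.5138 -0.2325  0.044 ]
[ 359   97   51   52 2105] [384.2228 122.4152] [ 0.545  -0.3042  0.0448] [ 0.5451 -0.3042  0.044 ]
[ 438  101   42   43 1418] [458.5339 122.3075] [ 0.6357 -0.3023  0.0445] [ 0.6359 -0.3023  0.044 ]
[274 105  27  26 535] [287.0897 117.8056] [ 0.4286 -0.3003  0.0436] [ 0.4286 -0.3003  0.044 ]
[314 184  31  31 735] [328.8014 198.7265] [ 0.4797 -0.3985  0.0439] [ 0.4797 -0.3985  0.044 ]
[580 277  51  39 901] [600.909 295.788] [ 0.9004 -0.5549  0.0034] [ 0.8637 -0.5339  0.044 ]
[ 270  294   56   45 1936] [296.4964 315.2185] [ 0.4351 -0.5827  0.0025] [ 0.4384 -0.5588  0.044 ]
[ 340  296   52   58 2019] [365.4076 324.7796] [ 0.5346 -0.5858  0.0223] [ 0.5317 -0.5726  0.044 ]
```

View pics/w1.png

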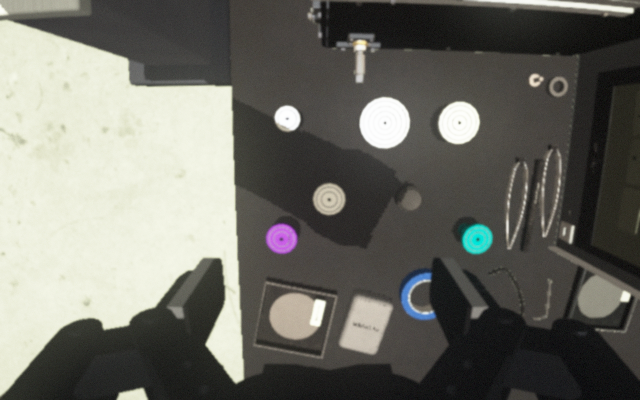

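Wrist view: 30 at (287,118), 60 at (384,122), 50 at (458,122), 40 at (329,199), eyepiece at (409,196). Both views agree to 1 mm, with plate tops at z≈0.044. I'll start with chuck_40.

Run:
```python
from h import *
plan([(.4795,-.3973,.14),(.4795,-.3973,.024)])
```

```text
at [ 0.4726 -0.3703  0.3039] gap 0.999 t 1.2 F [-1.2 -1.2 -0.6] roterr deg [0.3  0.48 0.34]
[-0.043, 0.006, 0.161, 0.0004, 0.0007, 0.0005]
[-0.043, 0.006, 0.16, 0.0004, 0.0007, 0.0005]
[-0.043, 0.006, 0.16, 0.0004, 0.0007, 0.0005]
[-0.044, 0.007, 0.16, 0.0004, 0.0007, 0.0005]
-- [ 0.4795 -0.3973  0.14  ]
[-0.016, -0.0, 0.154, 0.0, -0.0, 0.0]
[-0.016, -0.0, 0.154, 0.0, -0.0, 0.0]
[-0.016, -0.0, 0.154, 0.0, -0.0, 0.0]
-- [ 0.4795 -0.3973  0.024 ]
```

Emit:
step_arm(series=[[0, -0.043, 0.006, 0.16, 0.0004, 0.0007, 0.0005], [0, -0.043, 0.006, 0.16, 0.0004, 0.0007, 0.0005], [0, -0.043, 0.006, 0.16, 0.0004, 0.0007, 0.0005], [0, -0.044, 0.007, 0.16, 0.0004, 0.0007, 0.0005], [0, 0, 0, 0, 0, 0, 0]])

```text
time: 1.75
ee_pos: [0.4741, -0.3996, 0.1356]
eef_rot: [0.709, 0.703, 0.036, -0.041]
force: [-0.4, 0.2, 0.3]
finger_gap: 1.001
grasp_force: 0.0
```

Run:
```python
from h import *
plan([(.4795,-.3973,.024)],.03)
```

```text
at [ 0.4741 -0.3996  0.1356] gap 1.001 t 1.8 F [-0.4  0.2  0.3] roterr deg [-0.37 -0.21 -0.49]
[-0.01, 0.006, 0.111, -0.0005, -0.0003, -0.0007]
[-0.01, 0.006, 0.111, -0.0005, -0.0003, -0.0007]
[-0.01, 0.006, 0.111, -0.0005, -0.0003, -0.0007]
[-0.009, 0.006, 0.111, -0.0005, -0.0003, -0.0007]
-- [ 0.4795 -0.3973  0.024 ]
```

Emit:
step_arm(series=[[0, 0, 0, 0, 0, 0, 0]])

```text
time: 1.85
ee_pos: [0.477, -0.4, 0.1413]
eef_rot: [0.708, 0.704, 0.037, -0.037]
force: [2.1, -0.2, 0.9]
finger_gap: 0.998
grasp_force: 0.0
```

Emit:
step_arm(series=[[0, 0, 0, 0, 0, 0, 0]])

```text
time: 1.95
ee_pos: [0.4781, -0.4003, 0.143]
eef_rot: [0.708, 0.704, 0.037, -0.035]
force: [0.5, -0.3, 0.2]
finger_gap: 1.0
grasp_force: 0.0
```

Emit:
step_arm(series=[[0, 0, 0, 0, 0, 0, 0]])

```text
time: 2.05
ee_pos: [0.4781, -0.4002, 0.1429]
eef_rot: [0.708, 0.704, 0.037, -0.035]
force: [0.4, -0.2, -0.2]
finger_gap: 0.998
grasp_force: 0.0
```

Motion needs about 0.3 s to settle, and the readings are then clean.

Emit:
step_arm(series=[[0, -0.01, 0.001, 0.12, 0, 0, 0], [0, -0.01, 0.002, 0.12, 0, 0, 0], [0, -0.01, 0.002, 0.12, 0, 0, 0], [0, -0.008, 0.001, 0.115, 0, 0, 0], [0, 0, 0, 0, 0, 0, 0]])

```text
time: 2.55
ee_pos: [0.4778, -0.3958, 0.0197]
eef_rot: [0.708, 0.704, 0.036, -0.038]
force: [-0.8, 0.0, 0.9]
finger_gap: 1.001
grasp_force: 0.0
```

Emit:
step_arm(series=[[0, 0, 0, 0, 0, 0, 0], [0, 0, 0, 0, 0, 0, 0]])

```text
time: 2.75
ee_pos: [0.4799, -0.3978, 0.0238]
eef_rot: [0.708, 0.704, 0.037, -0.035]
force: [-0.2, -1.0, 0.2]
finger_gap: 1.002
grasp_force: 0.0
```

Emit:
step_arm(series=[[1, 0, 0, 0, 0, 0, 0], [1, 0, 0, 0, 0, 0, 0], [1, 0, 0, 0, 0, 0, 0], [1, 0, 0, 0, 0, 0, 0], [1, 0, 0, 0, 0, 0, 0]], newtons=40)

```text
time: 3.25
ee_pos: [0.4789, -0.3969, 0.0217]
eef_rot: [0.708, 0.704, 0.037, -0.037]
force: [-1.1, -0.2, 0.4]
finger_gap: 0.141
grasp_force: 0.0
```

Emit:
step_arm(series=[[1, 0, 0, 0, 0, 0, 0], [1, 0, 0, 0, 0, 0, 0], [1, 0, 0, 0, 0, 0, 0], [1, 0, 0, 0, 0, 0, 0]])

```text
time: 3.65
ee_pos: [0.4789, -0.3969, 0.0215]
eef_rot: [0.708, 0.704, 0.037, -0.037]
force: [-0.7, 0.3, 0.3]
finger_gap: -0.002
grasp_force: 0.0
```

Run:
```python
from h import *
plan([(.4795,-.3973,.15),(.42,-.30,.33),(.42,.18,.33),(.5452,.2635,.16),(.5452,.2635,.052)])
```

```text
at [ 0.4789 -0.3969  0.0215] gap -0.002 t 3.6 F [-0.7  0.3  0.3] roterr deg [ 0.    0.05 -0.31]
[0.017, 0.001, -0.17, 0.0, 0.0001, -0.0006]
[0.017, 0.001, -0.17, 0.0, 0.0001, -0.0006]
[0.017, 0.001, -0.17, 0.0, 0.0001, -0.0006]
-- [ 0.4795 -0.3973  0.15  ]
[0.092, -0.048, -0.135, -0.0, 0.0, -0.0]
[0.092, -0.048, -0.135, -0.0, 0.0, -0.0]
[0.092, -0.048, -0.135, -0.0, 0.0, -0.0]
[0.092, -0.048, -0.135, -0.0, 0.0, -0.0]
[0.092, -0.048, -0.135, -0.0, 0.0, -0.0]
-- [ 0.42 -0.3   0.33]
[0.174, -0.0, 0.018, -0.0, 0.0, -0.0]
[0.174, -0.0, 0.018, -0.0, 0.0, -0.0]
[0.174, -0.0, 0.018, -0.0, 0.0, -0.0]
[0.174, -0.0, 0.018, -0.0, 0.0, -0.0]
[0.174, -0.0, 0.018, -0.0, 0.0, -0.0]
[0.174, -0.0, 0.018, -0.0, 0.0, -0.0]
[0.174, -0.0, 0.018, -0.0, 0.0, -0.0]
[0.174, -0.0, 0.018, -0.0, 0.0, -0.0]
[0.174, -0.0, 0.018, -0.0, 0.0, -0.0]
[0.174, -0.0, 0.018, -0.0, 0.0, -0.0]
[0.174, -0.0, 0.018, -0.0, 0.0, -0.0]
-- [0.42 0.18 0.33]
[0.044, 0.083, 0.119, -0.0, 0.0, -0.0]
[0.044, 0.083, 0.119, -0.0, 0.0, -0.0]
[0.044, 0.083, 0.119, -0.0, 0.0, -0.0]
[0.044, 0.083, 0.119, -0.0, 0.0, -0.0]
[0.044, 0.083, 0.119, -0.0, 0.0, -0.0]
[0.044, 0.083, 0.119, -0.0, 0.0, -0.0]
-- [0.5452 0.2635 0.16  ]
[-0.015, 0.0, 0.143, -0.0, 0.0, -0.0]
[-0.015, 0.0, 0.143, -0.0, 0.0, -0.0]
[-0.015, 0.0, 0.143, -0.0, 0.0, -0.0]
-- [0.5452 0.2635 0.052 ]
```

Fingers shut fully with grip force 0, so the grasp missed. I'll look before moving.

Run:
```python
from h import *
np.set_printoptions(precision=4,suppress=True)
p,d=camera("wrist"); t,dt=camera("scene"); u,du=camera("top"); np.save("pics/top1.npy",du)
cv2.imwrite("pics/w2.png",np.vstack([p[100:400,:,::-1],cv2.resize(u[140:270,360:500,::-1],(323,300),interpolation=3).__class__ and cv2.copyMakeBorder(cv2.resize(u[140:270,360:500,::-1],(323,300)),0,0,0,317,0)]))
```

```text
(no output)
```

View pics/w2.png

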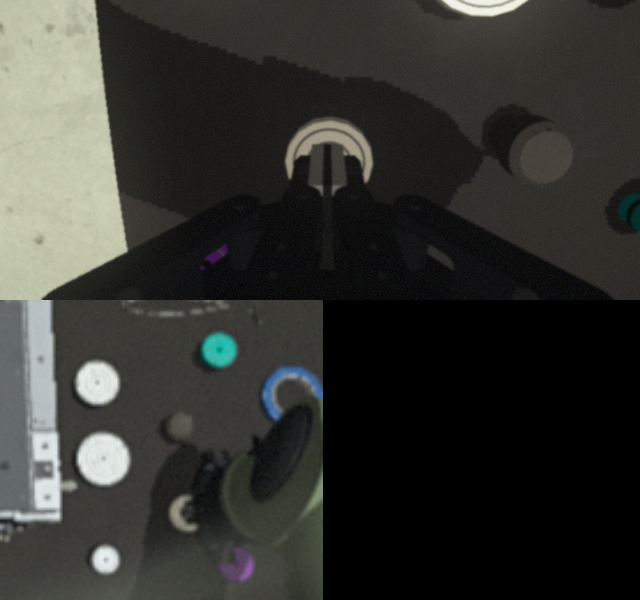

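The chuck is still upright in place, and the shut fingertips lie over its plate at about (328,345) in the full image. I'll measure the tip's real position by depth.

Run:
```python
from h import *
np.set_printoptions(precision=4,suppress=True)
s=sense(); p,d=camera("wrist"); c=cam("wrist",s); print(s["ee_pos"],s["finger_gap"])
for uv in [(328,245),(318,248),(338,248),(318,260),(318,280),(338,270),(327,290),(300,250),(328,225),(365,260),(291,260),(328,320)]:
    print(uv,p[uv[1],uv[0]],d[uv[1],uv[0]],at_d(c,uv,d[uv[1],uv[0]])[0])
print(proj(c,[s["ee_pos"],(.4795,-.399,.044)]))
```

```text
[ 0.4789 -0.3969  0.0215] 9.090131187473646e-05
(328, 245) [26 24 21] 0.14867134 [ 0.4793 -0.3878  0.0523]
(318, 248) [65 64 57] 0.14622016 [ 0.4752 -0.3882  0.0549]
(338, 248) [66 64 57] 0.14749578 [ 0.4835 -0.3886  0.0537]
(318, 260) [65 64 60] 0.13750435 [ 0.4754 -0.3899  0.0641]
(318, 280) [60 58 54] 0.122781254 [ 0.4758 -0.3914  0.0794]
(338, 270) [63 61 55] 0.12771404 [ 0.4829 -0.3899  0.0741]
(327, 290) [29 27 23] 0.119793415 [ 0.4789 -0.3935  0.0829]
(300, 250) [158 149 130] 0.15824312 [ 0.4668 -0.393   0.0436]
(328, 225) [166 158 138] 0.1569896 [ 0.4794 -0.3818  0.0427]
(365, 260) [130 125 110] 0.15855199 [ 0.4959 -0.3977  0.0442]
(291, 260) [148 140 122] 0.15999919 [ 0.4626 -0.398   0.0428]
(328, 320) [26 22 23] 0.12245688 [ 0.4791 -0.405   0.0824]
[[327.0572 242.6449]
 [328.4906 262.8354]]
```

Emit:
step_arm(series=[[0, 0, 0, 0, 0, 0, 0], [0, 0, 0, 0, 0, 0, 0], [0, 0, 0, 0, 0, 0, 0], [0, 0, 0, 0, 0, 0, 0], [0, 0, 0, 0, 0, 0, 0]])

```text
time: 4.35
ee_pos: [0.4789, -0.3969, 0.0215]
eef_rot: [0.708, 0.704, 0.037, -0.037]
force: [0.8, -0.3, 0.6]
finger_gap: 0.847
grasp_force: 0.0
```

Emit:
step_arm(series=[[0, 0, 0, 0, 0, 0, 0], [0, 0, 0, 0, 0, 0, 0], [0, 0, 0, 0, 0, 0, 0], [0, 0, 0, 0, 0, 0, 0]])

```text
time: 4.75
ee_pos: [0.4789, -0.3969, 0.0216]
eef_rot: [0.708, 0.704, 0.037, -0.037]
force: [-0.7, 0.7, 0.6]
finger_gap: 0.997
grasp_force: 0.0
```

Run:
```python
from h import *
np.set_printoptions(precision=4,suppress=True)
s=sense(); p,d=camera("wrist"); c=cam("wrist",s); print(s["ee_pos"],s["finger_gap"])
v,u=np.mgrid[150:400,0:640]; P=at_d(c,np.c_[u.ravel(),v.ravel()],d[150:].ravel())
T=(P-s["ee_pos"])@R.from_quat(s["eef_rot"]).as_matrix()   # tool coords
ok=(d[150:].ravel()>0)&(d[150:].ravel()<.4)&(abs(T[:,0])<.03)&(abs(T[:,1])<.08)
for a in np.arange(-.08,.08,.01):
    q=ok&(T[:,1]>=a)&(T[:,1]<a+.01)
    t=T[q]; t=t[t[:,2]<.02]; z=P[q][:,2]
    if len(t): i=t[:,2]; print(round(a,2),len(t),'tool z pct',np.percentile(i,[0,50,90,100]),'worldz min',z.min())
cv2.imwrite("pics/w3.png",p[:,:,::-1])
```

```text
[ 0.4789 -0.3969  0.0216] 0.9968384193126688
-0.08 846 tool z pct [-0.113  -0.0964 -0.0872  0.02  ] worldz min -0.0027201066144473818
-0.07 5255 tool z pct [-0.1132 -0.094  -0.087   0.02  ] worldz min -0.0028572754292509606
-0.06 3186 tool z pct [-0.1123 -0.0885 -0.056   0.02  ] worldz min -0.0028021907504715837
-0.05 4815 tool z pct [-0.1032 -0.0679 -0.044   0.02  ] worldz min -0.0028853555922825347
-0.04 2300 tool z pct [-0.1146 -0.1032 -0.0884  0.02  ] worldz min -0.0029942207864331327
-0.03 2081 tool z pct [-0.1148 -0.1083 -0.1007  0.02  ] worldz min -0.0028113794491921584
-0.02 2473 tool z pct [-0.1166 -0.1003 -0.021  -0.0133] worldz min -0.0027693217276844317
-0.01 3298 tool z pct [-0.1086 -0.0236 -0.0204 -0.0121] worldz min -0.00257558795959692
-0.0 3250 tool z pct [-0.109  -0.0236 -0.0205 -0.0126] worldz min -0.002915458922163716
0.01 2689 tool z pct [-0.1168 -0.0984 -0.0209 -0.0128] worldz min -0.0029444894122080956
0.02 2092 tool z pct [-0.1151 -0.1084 -0.1009  0.02  ] worldz min -0.003029631539007066
0.03 2298 tool z pct [-0.1142 -0.103  -0.0871  0.02  ] worldz min -0.0028792724176993634
0.04 4840 tool z pct [-0.1032 -0.0676 -0.0436  0.02  ] worldz min -0.002913492813145485
0.05 3311 tool z pct [-0.1118 -0.0886 -0.0544  0.02  ] worldz min -0.0029648372765052056
0.06 5134 tool z pct [-0.1133 -0.0938 -0.0868  0.02  ] worldz min -0.0026953938162947444
0.07 714 tool z pct [-0.1086 -0.0949 -0.086   0.02  ] worldz min -0.0029810585610036966
```

View pics/w3.png

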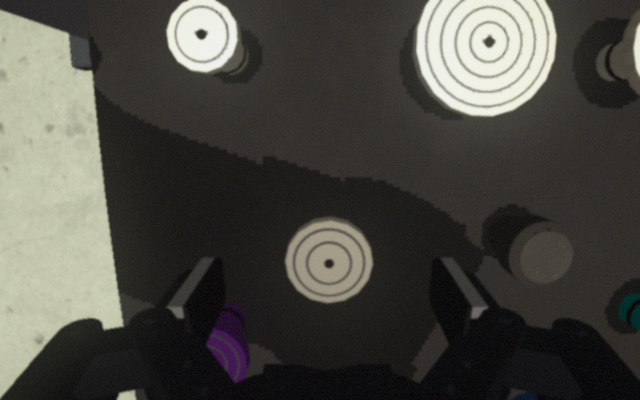

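Measured: the finger ends lie about 29 mm (shut) to 43 mm (open) behind the reported TCP, contrary to the text. The chuck is centred between the fingers at (329,262). I'll use this measured offset, so the TCP goes to z ≈ −0.001 for chuck_40, which puts the real tips near z 0.031.

Emit:
step_arm(series=[[0, 0.001, 0.001, 0.045, 0, 0, 0], [0, 0.001, 0.001, 0.045, 0, 0, 0], [0, 0, 0, 0, 0, 0, 0], [0, 0, 0, 0, 0, 0, 0], [0, 0, 0, 0, 0, 0, 0]])

```text
time: 5.3
ee_pos: [0.4795, -0.3941, -0.0007]
eef_rot: [0.708, 0.704, 0.037, -0.037]
force: [0.7, 0.2, -0.3]
finger_gap: 1.0
grasp_force: 0.0
```

Emit:
step_arm(series=[[1, 0, 0, 0, 0, 0, 0], [1, 0, 0, 0, 0, 0, 0], [1, 0, 0, 0, 0, 0, 0], [1, 0, 0, 0, 0, 0, 0], [1, 0, 0, 0, 0, 0, 0]])

```text
time: 5.8
ee_pos: [0.4795, -0.3943, -0.0004]
eef_rot: [0.708, 0.704, 0.037, -0.037]
force: [-1.7, 0.6, 5.6]
finger_gap: 0.432
grasp_force: 39.5
```

Emit:
step_arm(series=[[1, 0, 0, 0, 0, 0, 0], [1, 0, 0, 0, 0, 0, 0]])

```text
time: 6.0
ee_pos: [0.4794, -0.3943, -0.0004]
eef_rot: [0.708, 0.704, 0.037, -0.037]
force: [-1.7, -0.8, 5.5]
finger_gap: 0.436
grasp_force: 39.5
```

Gripped. Lift and carry over to the rack.

Run:
```python
from h import *
plan([(.475,-.39,.13),(.44,-.28,.31),(.44,.17,.31),(.5452,.2662,.12)],.046)
```

```text
at [ 4.794e-01 -3.943e-01 -4.000e-04] gap 0.436 t 6.0 F [-1.7 -0.8  5.5] roterr deg [ 0.01  0.07 -0.31]
[0.024, -0.006, -0.172, 0.0, 0.0001, -0.0006]
[0.024, -0.006, -0.172, 0.0, 0.0001, -0.0006]
[0.024, -0.006, -0.172, 0.0, 0.0001, -0.0006]
-- [ 0.475 -0.39   0.13 ]
[0.103, -0.028, -0.134, -0.0, 0.0, 0.0]
[0.103, -0.028, -0.134, -0.0, 0.0, 0.0]
[0.103, -0.028, -0.134, -0.0, 0.0, 0.0]
[0.103, -0.028, -0.134, -0.0, 0.0, 0.0]
[0.103, -0.028, -0.134, -0.0, 0.0, 0.0]
-- [ 0.44 -0.28  0.31]
[0.179, 0.0, 0.019, -0.0, 0.0, 0.0]
[0.179, 0.0, 0.019, -0.0, 0.0, 0.0]
[0.179, 0.0, 0.019, -0.0, 0.0, 0.0]
[0.179, 0.0, 0.019, -0.0, 0.0, 0.0]
[0.179, 0.0, 0.019, -0.0, 0.0, 0.0]
[0.179, 0.0, 0.019, -0.0, 0.0, 0.0]
[0.179, 0.0, 0.019, -0.0, 0.0, 0.0]
[0.179, 0.0, 0.019, -0.0, 0.0, 0.0]
[0.179, 0.0, 0.019, -0.0, 0.0, 0.0]
[0.179, 0.0, 0.019, -0.0, 0.0, 0.0]
-- [0.44 0.17 0.31]
[0.051, 0.07, 0.133, -0.0, 0.0, 0.0]
[0.051, 0.07, 0.133, -0.0, 0.0, 0.0]
[0.051, 0.07, 0.133, -0.0, 0.0, 0.0]
[0.051, 0.07, 0.133, -0.0, 0.0, 0.0]
[0.051, 0.07, 0.133, -0.0, 0.0, 0.0]
[0.051, 0.07, 0.133, -0.0, 0.0, 0.0]
-- [0.5452 0.2662 0.12  ]
```

Emit:
step_arm(series=[[1, 0.01, 0, -0.08, 0, 0, 0], [1, 0.02, -0.004, -0.14, 0, 0, 0], [1, 0.02, -0.006, -0.15, 0, 0, 0], [1, 0.02, -0.006, -0.15, 0, 0, 0], [1, 0.05, -0.014, -0.13, 0, 0, 0]], newtons=60)

```text
time: 6.5
ee_pos: [0.4719, -0.3817, 0.1657]
eef_rot: [0.708, 0.704, 0.037, -0.036]
force: [0.0, 0.1, -0.5]
finger_gap: 0.425
grasp_force: 60.0
```

Emit:
step_arm(series=[[1, 0.09, -0.025, -0.13, 0, 0, 0], [1, 0.1, -0.028, -0.13, 0, 0, 0], [1, 0.1, -0.028, -0.13, 0, 0, 0], [1, 0.1, -0.028, -0.12, 0, 0, 0], [1, 0.13, -0.015, -0.03, 0, 0, 0]])

```text
time: 7.0
ee_pos: [0.4419, -0.2659, 0.3146]
eef_rot: [0.709, 0.704, 0.037, -0.035]
force: [0.9, 0.7, -1.3]
finger_gap: 0.431
grasp_force: 60.0
```

Emit:
step_arm(series=[[1, 0.16, 0, 0.017, 0, 0, 0], [1, 0.16, 0, 0.017, 0, 0, 0], [1, 0.16, 0, 0.017, 0, 0, 0], [1, 0.16, 0, 0.017, 0, 0, 0], [1, 0.16, 0, 0.017, 0, 0, 0]])

```text
time: 7.5
ee_pos: [0.4425, -0.0629, 0.3114]
eef_rot: [0.708, 0.704, 0.037, -0.036]
force: [0.8, -0.8, 0.1]
finger_gap: 0.428
grasp_force: 60.0
```

Emit:
step_arm(series=[[1, 0.16, 0, 0.017, 0, 0, 0], [1, 0.16, 0, 0.017, 0, 0, 0], [1, 0.16, 0, 0.017, 0, 0, 0], [1, 0.1, 0, 0.01, 0, 0, 0], [1, 0.05, 0, 0.005, 0, 0, 0]])

```text
time: 8.0
ee_pos: [0.4432, 0.0964, 0.3114]
eef_rot: [0.707, 0.705, 0.037, -0.037]
force: [0.1, -0.9, -0.7]
finger_gap: 0.428
grasp_force: 60.0
```

Emit:
step_arm(series=[[1, 0, 0, 0, 0, 0, 0], [1, 0, 0, 0, 0, 0, 0], [1, 0, 0, 0, 0, 0, 0]])

```text
time: 8.3
ee_pos: [0.4437, 0.093, 0.3111]
eef_rot: [0.708, 0.704, 0.036, -0.037]
force: [-1.1, -0.3, -0.4]
finger_gap: 0.427
grasp_force: 60.0
```

Run:
```python
from h import *
plan([(.5452,.2662,.10),(.5452,.2662,.0085)],.04)
```

```text
at [0.4437 0.093  0.3111] gap 0.427 t 8.3 F [-1.1 -0.3 -0.4] roterr deg [ 0.    0.07 -0.38]
[0.076, 0.05, 0.114, 0.0, 0.0001, -0.0003]
[0.076, 0.05, 0.114, 0.0, 0.0001, -0.0003]
[0.075, 0.05, 0.114, 0.0, 0.0001, -0.0003]
[0.075, 0.05, 0.114, 0.0, 0.0001, -0.0003]
[0.075, 0.05, 0.114, 0.0, 0.0001, -0.0003]
[0.075, 0.051, 0.114, 0.0, 0.0001, -0.0003]
[0.075, 0.051, 0.114, 0.0, 0.0001, -0.0003]
[0.075, 0.051, 0.114, 0.0, 0.0001, -0.0003]
-- [0.5452 0.2662 0.1   ]
[-0.013, -0.0, 0.121, 0.0, 0.0, 0.0]
[-0.013, -0.0, 0.121, 0.0, 0.0, 0.0]
[-0.013, -0.0, 0.121, 0.0, 0.0, 0.0]
-- [0.5452 0.2662 0.0085]
```

Emit:
step_arm(series=[[1, 0.12, 0.04, 0.03, 0, 0, 0], [1, 0.15, 0.06, 0.06, 0, 0, 0], [1, 0.14, 0.08, 0.08, 0, 0, 0], [1, 0.1, 0.08, 0.11, 0, 0, 0], [1, 0.05, 0.07, 0.13, 0, 0, 0]])

```text
time: 8.8
ee_pos: [0.5281, 0.2451, 0.2232]
eef_rot: [0.708, 0.704, 0.037, -0.037]
force: [1.6, -1.4, 0.5]
finger_gap: 0.426
grasp_force: 60.0
```

Emit:
step_arm(series=[[1, 0.03, 0.05, 0.15, 0, 0, 0], [1, 0.01, 0.02, 0.14, 0, 0, 0], [1, 0.0, 0.005, 0.12, 0, 0, 0], [1, 0, 0, 0.08, 0, 0, 0], [1, 0, 0, 0, 0, 0, 0]])

```text
time: 9.3
ee_pos: [0.5447, 0.2645, 0.1002]
eef_rot: [0.708, 0.704, 0.035, -0.037]
force: [-0.2, -0.3, -0.7]
finger_gap: 0.427
grasp_force: 60.1
```

Emit:
step_arm(series=[[1, 0, 0, 0, 0, 0, 0], [1, 0, 0, 0, 0, 0, 0]])

```text
time: 9.5
ee_pos: [0.5466, 0.2657, 0.1043]
eef_rot: [0.708, 0.704, 0.037, -0.036]
force: [0.1, 0.4, 0.5]
finger_gap: 0.43
grasp_force: 60.1
```

```bash
cat > look.py <<'E'
from h import *
import sys
np.set_printoptions(precision=4,suppress=True)
s=sense(); p,d=camera("wrist"); c=cam("wrist",s); cv2.imwrite(f"pics/{sys.argv[1]}.png",p[:,:,::-1])
print(s["ee_pos"])
N=dict(n30=(.5429,.3087),n40=(.5452,.2618),n50=(.5479,.205),n60=(.5511,.1381))
for k,v in N.items(): print(k,"rim px",proj(c,[(*v,.02)])[0])
E
python3 look.py w4; python3 -c "
from h import *
plan([(.5452,.2662,.05),(.5452,.2662,.0085)],.03)"
```

```text
[0.5466 0.2657 0.1043]
n30 rim px [321.3459 148.4421]
n40 rim px [325.0486 211.8389]
n50 rim px [329.1019 282.8655]
n60 rim px [333.4345 358.047 ]
at [0.5466 0.2657 0.1043] gap 0.429 t 9.6 F [ 0.7  0.2 -0.2] roterr deg [ 0.11  0.02 -0.34]
[-0.01, -0.003, 0.108, 0.0003, 0.0001, -0.0009]
[-0.01, -0.003, 0.108, 0.0003, 0.0001, -0.0009]
-- [0.5452 0.2662 0.05  ]
[-0.009, 0.0, 0.083, 0.0, 0.0, -0.0]
[-0.009, 0.0, 0.083, 0.0, 0.0, -0.0]
-- [0.5452 0.2662 0.0085]
```

View pics/w4.png

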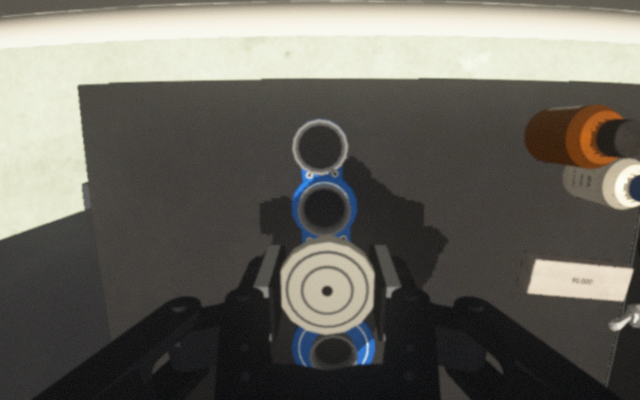

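Wrist view: the chuck is held upright at (327,287), nest_30 at (320,146), nest_40 at (325,208), with a free path. Cups are about 1 mm further in +y than first measured. Lower.

Emit:
step_arm(series=[[1, -0.004, -0.003, 0.1, 0, 0, 0], [1, -0.008, -0.003, 0.1, 0, 0, 0], [1, -0.008, 0, 0.08, 0, 0, 0], [1, -0.008, 0, 0.07, 0, 0, 0], [1, 0, 0, 0, 0, 0, 0]])

```text
time: 10.05
ee_pos: [0.5437, 0.2674, 0.0142]
eef_rot: [0.708, 0.704, 0.036, -0.037]
force: [-0.2, -0.0, -0.0]
finger_gap: 0.425
grasp_force: 60.1
```

Emit:
step_arm(series=[[1, 0, 0, 0, 0, 0, 0], [1, 0, 0, 0, 0, 0, 0]])

```text
time: 10.25
ee_pos: [0.545, 0.2682, 0.0166]
eef_rot: [0.708, 0.704, 0.037, -0.036]
force: [-0.7, 0.4, -0.0]
finger_gap: 0.427
grasp_force: 60.1
```

Emit:
step_arm(series=[[1, -0.006, 0, 0.018, 0, 0, 0], [1, -0.002, 0, 0.014, 0, 0, 0], [1, 0, 0, 0, 0, 0, 0], [1, 0, 0, 0, 0, 0, 0]])

```text
time: 10.65
ee_pos: [0.5447, 0.267, 0.0077]
eef_rot: [0.708, 0.704, 0.037, -0.036]
force: [-0.6, -1.7, 10.6]
finger_gap: 0.428
grasp_force: 61.0
```

Seated on the floor (10 N). Release and rise.

Emit:
step_arm(series=[[0, 0, 0, 0, 0, 0, 0], [0, 0, 0, 0, 0, 0, 0], [0, 0, 0, 0, 0, 0, 0], [0, 0, 0, 0, 0, 0, 0], [0, 0, 0, 0, 0, 0, 0]], newtons=40)

```text
time: 11.15
ee_pos: [0.5442, 0.2668, 0.0069]
eef_rot: [0.708, 0.704, 0.037, -0.037]
force: [-0.2, 0.7, 0.3]
finger_gap: 0.996
grasp_force: 0.0
```

Emit:
step_arm(series=[[0, 0.01, 0, -0.08, 0, 0, 0], [0, 0.015, 0, -0.12, 0, 0, 0], [0, 0.017, 0, -0.16, 0, 0, 0], [0, 0.017, 0, -0.16, 0, 0, 0], [0, 0, 0, 0, 0, 0, 0]])

```text
time: 11.65
ee_pos: [0.5462, 0.2694, 0.1428]
eef_rot: [0.708, 0.704, 0.04, -0.036]
force: [0.8, -0.1, -0.9]
finger_gap: 1.004
grasp_force: 0.0
```

Emit:
step_arm(series=[[0, 0, 0, 0, 0, 0, 0], [0, 0, 0, 0, 0, 0, 0]])

```text
time: 11.85
ee_pos: [0.5439, 0.2676, 0.137]
eef_rot: [0.708, 0.704, 0.036, -0.037]
force: [-0.4, -0.5, -0.1]
finger_gap: 1.002
grasp_force: 0.0
```

```bash
cat > white.py <<'E'
from h import *
import sys
np.set_printoptions(precision=4,suppress=True)
def whites(name,zmin=.03,zmax=.06,thr=95):
    s=sense(); p,d=camera(name); c=cam(name,s)
    v,u=np.mgrid[0:400,0:640]; P=at_d(c,np.c_[u.ravel(),v.ravel()],d.ravel()).reshape(400,640,3)
    m=((P[...,2]>zmin)&(P[...,2]<zmax)&(d>0)&(p.min(2)>thr)&(np.ptp(p.astype(int),axis=2)<60)).astype(np.uint8)
    n,l,st,ce=cv2.connectedComponentsWithStats(m)
    for i in range(1,n):
        if st[i,4]>60:
            q=P[l==i]; print(name,ce[i].round(1),"xyz",np.median(q,0),"z5-95",np.percentile(q[:,2],[5,95]),"size",np.ptp(np.percentile(q[:,:2],[1,99],0),0) )
    return p,c
if __name__=="__main__":
    for n in sys.argv[1:]: whites(n)
E
python3 white.py wrist top; python3 look.py w5; python3 -c "
from h import *
plan([])"
```

```text
wrist [591.6 178.9] xyz [0.7458 0.2884 0.0522] z5-95 [0.0453 0.0559] size [0.0251 0.0338]
wrist [328.1 212.7] xyz [0.5445 0.2626 0.0514] z5-95 [0.0501 0.0525] size [0.0368 0.0369]
wrist [615.7 303.3] xyz [0.8036 0.1715 0.0319] z5-95 [0.0303 0.0333] size [0.0043 0.0133]
wrist [593.6 307.1] xyz [0.7758 0.1719 0.0376] z5-95 [0.0314 0.0403] size [0.0209 0.0073]
top [187.2 138.2] xyz [0.749  0.2788 0.0534] z5-95 [0.045  0.0581] size [0.0323 0.033 ]
top [401.6 176. ] xyz [ 0.6342 -0.3021  0.0447] z5-95 [0.0402 0.0488] size [0.0448 0.0469]
top [404.1 208.9] xyz [ 0.5433 -0.3037  0.0447] z5-95 [0.0401 0.0485] size [0.055  0.0567]
top [405.  252.5] xyz [ 0.4277 -0.2997  0.0444] z5-95 [0.04   0.0492] size [0.0285 0.0271]
[0.5438 0.2678 0.1368]
n30 rim px [325.9057 148.6794]
n40 rim px [329.0209 205.1634]
n50 rim px [332.439  269.0451]
n60 rim px [336.1212 337.6074]
at [0.5438 0.2679 0.1368] gap 0.997 t 12.0 F [ 0.5 -0.9 -0.1] roterr deg [-0.08  0.08 -0.31]
```

Placed: chuck_40 is at (0.5445, 0.2626), top at 0.052. Next is chuck_60.

```bash
python3 -c "
from h import *
plan([(.45,.18,.30),(.45,-.29,.30),(.545,-.2994,.11)],.048)"
```

```text
at [0.5438 0.2679 0.1368] gap 0.997 t 12.0 F [ 0.5 -0.9 -0.1] roterr deg [-0.08  0.08 -0.31]
[-0.057, -0.075, -0.137, -0.0001, 0.0001, -0.0003]
[-0.057, -0.075, -0.137, -0.0001, 0.0001, -0.0003]
[-0.057, -0.075, -0.137, -0.0001, 0.0001, -0.0003]
[-0.056, -0.075, -0.137, -0.0001, 0.0001, -0.0003]
[-0.056, -0.075, -0.137, -0.0001, 0.0001, -0.0003]
-- [0.45 0.18 0.3 ]
[-0.187, 0.0, -0.02, 0.0, -0.0, -0.0]
[-0.187, 0.0, -0.02, 0.0, -0.0, -0.0]
[-0.187, 0.0, -0.02, 0.0, -0.0, -0.0]
[-0.187, 0.0, -0.02, 0.0, -0.0, -0.0]
[-0.187, 0.0, -0.02, 0.0, -0.0, -0.0]
[-0.187, 0.0, -0.02, 0.0, -0.0, -0.0]
[-0.187, 0.0, -0.02, 0.0, -0.0, -0.0]
[-0.187, 0.0, -0.02, 0.0, -0.0, -0.0]
[-0.187, 0.0, -0.02, 0.0, -0.0, -0.0]
[-0.187, 0.0, -0.02, 0.0, -0.0, -0.0]
-- [ 0.45 -0.29  0.3 ]
[-0.023, 0.076, 0.15, 0.0, -0.0, -0.0]
[-0.023, 0.076, 0.15, 0.0, -0.0, -0.0]
[-0.023, 0.076, 0.15, 0.0, -0.0, -0.0]
[-0.023, 0.076, 0.15, 0.0, -0.0, -0.0]
[-0.023, 0.076, 0.15, 0.0, -0.0, -0.0]
-- [ 0.545  -0.2994  0.11  ]
```

Emit:
step_arm(series=[[0, -0.03, -0.075, -0.15, 0, 0, 0], [0, -0.057, -0.075, -0.137, 0, 0, 0], [0, -0.057, -0.075, -0.137, 0, 0, 0], [0, -0.07, -0.075, -0.13, 0, 0, 0], [0, -0.07, -0.075, -0.13, 0, 0, 0]])

```text
time: 12.5
ee_pos: [0.449, 0.1796, 0.3011]
eef_rot: [0.708, 0.704, 0.036, -0.037]
force: [-0.1, -0.5, 0.3]
finger_gap: 1.002
grasp_force: 0.0
```

Emit:
step_arm(series=[[0, -0.187, 0, -0.02, 0, 0, 0], [0, -0.187, 0, -0.02, 0, 0, 0], [0, -0.187, 0, -0.02, 0, 0, 0], [0, -0.187, 0, -0.02, 0, 0, 0], [0, -0.187, 0, -0.02, 0, 0, 0]])

```text
time: 13.0
ee_pos: [0.4483, -0.0568, 0.301]
eef_rot: [0.708, 0.704, 0.037, -0.037]
force: [1.4, 0.9, 1.3]
finger_gap: 1.003
grasp_force: 0.0
```

Emit:
step_arm(series=[[0, -0.187, 0, -0.02, 0, 0, 0], [0, -0.187, 0, -0.02, 0, 0, 0], [0, -0.187, 0, -0.02, 0, 0, 0], [0, -0.187, 0, -0.02, 0, 0, 0], [0, -0.187, 0, -0.02, 0, 0, 0]])

```text
time: 13.5
ee_pos: [0.4471, -0.2919, 0.3014]
eef_rot: [0.708, 0.704, 0.036, -0.037]
force: [1.4, 0.4, 0.7]
finger_gap: 1.002
grasp_force: 0.0
```

Emit:
step_arm(series=[[0, 0, 0, 0, 0, 0, 0], [0, 0, 0, 0, 0, 0, 0], [0, 0, 0, 0, 0, 0, 0]])

```text
time: 13.8
ee_pos: [0.4477, -0.289, 0.3016]
eef_rot: [0.708, 0.705, 0.037, -0.037]
force: [0.2, -0.2, 0.2]
finger_gap: 0.997
grasp_force: 0.0
```

```bash
python3 white.py wrist; python3 -c "
from h import *
plan([(.545,-.2994,.11)],.048)"
```

```text
wrist [332.4  19.6] xyz [ 0.4553 -0.1078  0.0446] z5-95 [0.0383 0.0468] size [0.008  0.0193]
wrist [335.7  68.8] xyz [ 0.4583 -0.1639  0.0545] z5-95 [0.0453 0.0589] size [0.0116 0.0167]
wrist [363.3 115.7] xyz [ 0.4909 -0.2176  0.0564] z5-95 [0.0523 0.058 ] size [0.025  0.0081]
wrist [405.7 187.3] xyz [ 0.5446 -0.3032  0.0435] z5-95 [0.042 0.045] size [0.0561 0.0563]
wrist [477.6 185.8] xyz [ 0.6349 -0.302   0.0435] z5-95 [0.0417 0.045 ] size [0.0482 0.0457]
wrist [310.9 185.2] xyz [ 0.4279 -0.3002  0.0432] z5-95 [0.0418 0.0446] size [0.0271 0.0274]
wrist [587.2 287.2] xyz [ 0.804  -0.4439  0.0414] z5-95 [0.0396 0.0429] size [0.006  0.0249]
at [ 0.4478 -0.2889  0.3018] gap 0.998 t 13.8 F [0.4 1.  0.6] roterr deg [-0.01  0.03 -0.22]
[-0.024, 0.078, 0.152, -0.0, 0.0, -0.0002]
[-0.024, 0.078, 0.152, -0.0, 0.0, -0.0002]
[-0.024, 0.078, 0.152, -0.0, 0.0, -0.0002]
[-0.024, 0.078, 0.152, -0.0, 0.0, -0.0002]
[-0.024, 0.078, 0.152, -0.0, 0.0, -0.0002]
-- [ 0.545  -0.2994  0.11  ]
```

Emit:
step_arm(series=[[0, -0.024, 0.078, 0.152, 0, 0, 0], [0, -0.024, 0.078, 0.152, 0, 0, 0], [0, -0.024, 0.078, 0.152, 0, 0, 0], [0, -0.024, 0.078, 0.152, 0, 0, 0], [0, -0.022, 0.076, 0.152, 0, 0, 0]])

```text
time: 14.35
ee_pos: [0.5455, -0.2991, 0.1085]
eef_rot: [0.708, 0.705, 0.037, -0.037]
force: [0.6, -0.6, 0.7]
finger_gap: 1.0
grasp_force: 0.0
```

Emit:
step_arm(series=[[0, 0, 0, 0, 0, 0, 0], [0, 0, 0, 0, 0, 0, 0], [0, 0, 0, 0, 0, 0, 0]])

```text
time: 14.65
ee_pos: [0.5448, -0.3002, 0.1116]
eef_rot: [0.708, 0.704, 0.037, -0.036]
force: [-0.6, 0.5, 0.1]
finger_gap: 1.0
grasp_force: 0.0
```

```bash
python3 -c "
from h import *
plan([(.5448,-.299,.02),(.5448,-.299,-.004)],.03)"
```

```text
at [ 0.5448 -0.3002  0.1116] gap 1.0 t 14.7 F [-0.6  0.5  0.1] roterr deg [ 0.1   0.12 -0.28]
[-0.008, -0.0, 0.091, 0.0001, 0.0002, -0.0004]
[-0.008, -0.0, 0.091, 0.0001, 0.0002, -0.0004]
[-0.008, -0.0, 0.091, 0.0001, 0.0002, -0.0004]
[-0.008, -0.0, 0.091, 0.0001, 0.0002, -0.0004]
-- [ 0.5448 -0.299   0.02  ]
[-0.01, -0.0, 0.095, 0.0, 0.0, 0.0]
-- [ 0.5448 -0.299  -0.004 ]
```

Emit:
step_arm(series=[[0, -0.008, 0, 0.1, 0, 0, 0], [0, -0.008, 0, 0.1, 0, 0, 0], [0, -0.008, 0, 0.1, 0, 0, 0], [0, -0.008, 0, 0.09, 0, 0, 0], [0, -0.01, 0, 0.07, 0, 0, 0]])

```text
time: 15.15
ee_pos: [0.5446, -0.2992, -0.005]
eef_rot: [0.708, 0.704, 0.037, -0.036]
force: [-0.2, 0.1, 0.2]
finger_gap: 1.002
grasp_force: 0.0
```

Emit:
step_arm(series=[[0, 0, 0, 0, 0, 0, 0], [0, 0, 0, 0, 0, 0, 0], [0, 0, 0, 0, 0, 0, 0]])

```text
time: 15.45
ee_pos: [0.5452, -0.2992, -0.0041]
eef_rot: [0.708, 0.704, 0.037, -0.036]
force: [-0.1, 0.7, -0.1]
finger_gap: 1.0
grasp_force: 0.0
```

Emit:
step_arm(series=[[1, 0, 0, 0, 0, 0, 0], [1, 0, 0, 0, 0, 0, 0], [1, 0, 0, 0, 0, 0, 0], [1, 0, 0, 0, 0, 0, 0], [1, 0, 0, 0, 0, 0, 0]], newtons=60)

```text
time: 15.95
ee_pos: [0.5448, -0.2991, -0.0045]
eef_rot: [0.708, 0.704, 0.037, -0.036]
force: [-3.7, 0.7, 13.5]
finger_gap: 0.669
grasp_force: 60.8
```

```bash
python3 -c "
from h import *
plan([(.53,-.30,.10),(.45,-.27,.31),(.45,.13,.31),(.5511,.1437,.11)],.045)"
```

```text
at [ 0.5448 -0.2991 -0.0045] gap 0.669 t 15.9 F [-3.7  0.7 13.5] roterr deg [ 0.05  0.1  -0.32]
[0.013, -0.02, -0.139, 0.0001, 0.0002, -0.0006]
[0.013, -0.02, -0.139, 0.0001, 0.0002, -0.0006]
[0.013, -0.02, -0.139, 0.0001, 0.0002, -0.0006]
-- [ 0.53 -0.3   0.1 ]
[0.035, -0.053, -0.137, -0.0, 0.0, -0.0]
[0.035, -0.053, -0.137, -0.0, 0.0, -0.0]
[0.035, -0.053, -0.137, -0.0, 0.0, -0.0]
[0.035, -0.053, -0.137, -0.0, 0.0, -0.0]
[0.035, -0.053, -0.137, -0.0, 0.0, -0.0]
[0.035, -0.053, -0.137, -0.0, 0.0, -0.0]
-- [ 0.45 -0.27  0.31]
[0.177, -0.0, 0.019, -0.0, 0.0, -0.0]
[0.177, -0.0, 0.019, -0.0, 0.0, -0.0]
[0.177, -0.0, 0.019, -0.0, 0.0, -0.0]
[0.177, -0.0, 0.019, -0.0, 0.0, -0.0]
[0.177, -0.0, 0.019, -0.0, 0.0, -0.0]
[0.177, -0.0, 0.019, -0.0, 0.0, -0.0]
[0.177, -0.0, 0.019, -0.0, 0.0, -0.0]
[0.177, -0.0, 0.019, -0.0, 0.0, -0.0]
[0.177, -0.0, 0.019, -0.0, 0.0, -0.0]
-- [0.45 0.13 0.31]
[-0.006, 0.081, 0.16, -0.0, 0.0, -0.0]
[-0.006, 0.081, 0.16, -0.0, 0.0, -0.0]
[-0.006, 0.081, 0.16, -0.0, 0.0, -0.0]
[-0.006, 0.081, 0.16, -0.0, 0.0, -0.0]
[-0.006, 0.081, 0.16, -0.0, 0.0, -0.0]
-- [0.5511 0.1437 0.11  ]
```

Emit:
step_arm(series=[[1, 0.01, 0, -0.09, 0, 0, 0], [1, 0.017, 0, -0.16, 0, 0, 0], [1, 0.018, 0, -0.17, 0, 0, 0], [1, 0.018, -0.01, -0.17, 0, 0, 0], [1, 0.018, -0.02, -0.17, 0, 0, 0]])

```text
time: 16.45
ee_pos: [0.5368, -0.2979, 0.1874]
eef_rot: [0.708, 0.704, 0.037, -0.037]
force: [0.1, -0.5, -1.8]
finger_gap: 0.663
grasp_force: 64.3
```

Emit:
step_arm(series=[[1, 0.018, -0.04, -0.165, 0, 0, 0], [1, 0.018, -0.05, -0.165, 0, 0, 0], [1, 0.018, -0.08, -0.13, 0, 0, 0], [1, 0.05, -0.09, -0.04, 0, 0, 0], [1, 0.1, -0.06, 0.01, 0, 0, 0]])

```text
time: 16.95
ee_pos: [0.4563, -0.261, 0.3143]
eef_rot: [0.709, 0.703, 0.037, -0.035]
force: [0.7, 0.1, -2.0]
finger_gap: 0.662
grasp_force: 64.4
```

Emit:
step_arm(series=[[1, 0.15, -0.03, 0.016, 0, 0, 0], [1, 0.17, 0, 0.018, 0, 0, 0], [1, 0.17, 0, 0.018, 0, 0, 0], [1, 0.17, 0, 0.018, 0, 0, 0], [1, 0.17, 0, 0.018, 0, 0, 0]])

```text
time: 17.45
ee_pos: [0.4504, -0.0494, 0.3125]
eef_rot: [0.708, 0.704, 0.037, -0.036]
force: [0.4, 0.5, -1.3]
finger_gap: 0.664
grasp_force: 64.4
```

Emit:
step_arm(series=[[1, 0.17, 0, 0.018, 0, 0, 0], [1, 0.17, 0, 0.018, 0, 0, 0], [1, 0.17, 0, 0.018, 0, 0, 0], [1, 0.12, 0, 0.012, 0, 0, 0], [1, 0.06, 0, 0.006, 0, 0, 0]])

```text
time: 17.95
ee_pos: [0.4512, 0.1252, 0.3126]
eef_rot: [0.707, 0.705, 0.037, -0.037]
force: [0.0, -0.3, -1.2]
finger_gap: 0.667
grasp_force: 64.4
```

Emit:
step_arm(series=[[1, 0, 0, 0, 0, 0, 0], [1, 0, 0, 0, 0, 0, 0], [1, 0, 0, 0, 0, 0, 0]])

```text
time: 18.25
ee_pos: [0.4519, 0.1214, 0.3121]
eef_rot: [0.709, 0.704, 0.036, -0.037]
force: [0.4, -0.5, -1.5]
finger_gap: 0.664
grasp_force: 64.4
```

```bash
python3 -c "
from h import *
plan([(.5511,.1437,.30),(.5511,.1437,.10)],.045)"
```

```text
at [0.4519 0.1214 0.3121] gap 0.664 t 18.2 F [ 0.4 -0.5 -1.5] roterr deg [ 0.01  0.08 -0.38]
[0.029, 0.132, 0.019, 0.0, 0.0002, -0.0007]
[0.028, 0.132, 0.019, 0.0, 0.0002, -0.0007]
[0.028, 0.132, 0.019, 0.0, 0.0002, -0.0007]
-- [0.5511 0.1437 0.3   ]
[-0.017, 0.0, 0.159, -0.0, 0.0, -0.0]
[-0.017, 0.0, 0.159, -0.0, 0.0, -0.0]
[-0.017, 0.0, 0.159, -0.0, 0.0, -0.0]
[-0.017, 0.0, 0.159, -0.0, 0.0, -0.0]
[-0.017, 0.0, 0.159, -0.0, 0.0, -0.0]
-- [0.5511 0.1437 0.1   ]
```

Emit:
step_arm(series=[[1, 0.025, 0.1, 0.01, 0, 0, 0], [1, 0.03, 0.13, 0.02, 0, 0, 0], [1, 0.03, 0.1, 0.03, 0, 0, 0], [1, 0.01, 0.06, 0.1, 0, 0, 0], [1, -0.013, 0.007, 0.15, 0, 0, 0]])

```text
time: 18.75
ee_pos: [0.5535, 0.1501, 0.2371]
eef_rot: [0.709, 0.704, 0.038, -0.036]
force: [-0.1, -0.4, -1.9]
finger_gap: 0.665
grasp_force: 64.4
```

Emit:
step_arm(series=[[1, -0.015, 0, 0.15, 0, 0, 0], [1, -0.015, 0, 0.15, 0, 0, 0], [1, -0.015, 0, 0.13, 0, 0, 0], [1, -0.01, 0, 0.08, 0, 0, 0], [1, 0, 0, 0, 0, 0, 0]])

```text
time: 19.25
ee_pos: [0.5499, 0.1482, 0.1065]
eef_rot: [0.709, 0.704, 0.035, -0.038]
force: [0.5, -0.3, -1.0]
finger_gap: 0.663
grasp_force: 64.4
```

Emit:
step_arm(series=[[1, 0, 0, 0, 0, 0, 0], [1, 0, 0, 0, 0, 0, 0]])

```text
time: 19.45
ee_pos: [0.5519, 0.1497, 0.1103]
eef_rot: [0.708, 0.704, 0.037, -0.036]
force: [0.5, 0.4, -1.4]
finger_gap: 0.664
grasp_force: 64.4
```

```bash
python3 look.py w6; python3 white.py wrist;  python3 -c "
from h import *
plan([(.5511,.145,.012)],.025)"
```

```text
[0.5519 0.1497 0.1103]
n30 rim px [312.2344 -19.3837]
n40 rim px [316.2361  50.1561]
n50 rim px [320.7944 131.0941]
n60 rim px [325.8381 219.8111]
wrist [621.7  19.2] xyz [0.7448 0.2785 0.0517] z5-95 [0.0454 0.0562] size [0.0226 0.0229]
wrist [314.4  40. ] xyz [0.5449 0.2614 0.0514] z5-95 [0.05   0.0526] size [0.0367 0.0373]
wrist [629.6 179. ] xyz [0.7742 0.1713 0.0383] z5-95 [0.032  0.0406] size [0.02   0.0067]
at [0.5518 0.1498 0.1102] gap 0.661 t 19.6 F [ 0.4 -0.4 -1.2] roterr deg [ 0.11  0.04 -0.33]
[-0.015, -0.001, 0.097, 0.0002, 0.0001, -0.0005]
[-0.015, -0.001, 0.097, 0.0002, 0.0001, -0.0005]
[-0.015, -0.001, 0.097, 0.0002, 0.0001, -0.0005]
[-0.015, -0.001, 0.097, 0.0002, 0.0001, -0.0005]
-- [0.5511 0.145  0.012 ]
```

View pics/w6.png

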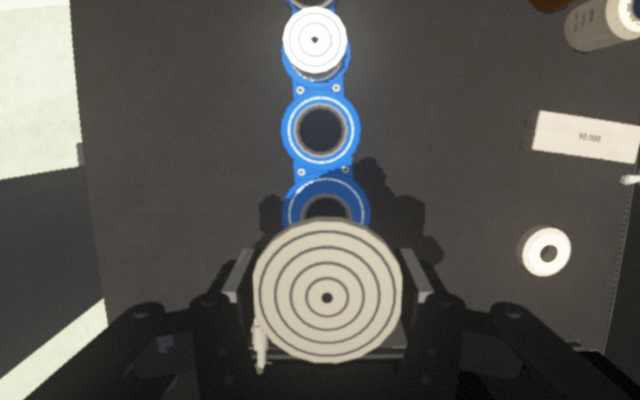

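Chuck_60 is held level at (327,298), the n50 cup at (321,130) matches prediction, and chuck_40 is seated at (314,40). Lower, with the final part slow.

Emit:
step_arm(series=[[1, -0.012, -0.001, 0.09, 0, 0, 0], [1, -0.015, -0.001, 0.1, 0, 0, 0], [1, -0.015, -0.001, 0.1, 0, 0, 0], [1, -0.015, 0, 0.09, 0, 0, 0], [1, 0, 0, 0, 0, 0, 0]])

```text
time: 20.05
ee_pos: [0.5492, 0.145, 0.0114]
eef_rot: [0.708, 0.704, 0.035, -0.037]
force: [-0.8, 0.6, -1.3]
finger_gap: 0.66
grasp_force: 64.5
```

Emit:
step_arm(series=[[1, 0, 0, 0, 0, 0, 0], [1, 0, 0, 0, 0, 0, 0]])

```text
time: 20.25
ee_pos: [0.5512, 0.1458, 0.0145]
eef_rot: [0.708, 0.704, 0.037, -0.036]
force: [0.3, -0.4, -1.8]
finger_gap: 0.668
grasp_force: 64.5
```

Going down 11 mm to 0.0035.

Emit:
step_arm(series=[[1, -0.006, 0, 0.016, 0, 0, 0], [1, -0.004, 0, 0.014, 0, 0, 0], [1, 0, 0, 0.012, 0, 0, 0], [1, 0, 0, 0, 0, 0, 0], [1, 0, 0, 0, 0, 0, 0]])

```text
time: 20.75
ee_pos: [0.5507, 0.1441, 0.0034]
eef_rot: [0.708, 0.704, 0.037, -0.036]
force: [-6.7, -3.8, 24.7]
finger_gap: 0.664
grasp_force: 66.7
```

Emit:
step_arm(series=[[0, 0, 0, 0, 0, 0, 0], [0, 0, 0, 0, 0, 0, 0], [0, 0, 0, 0, 0, 0, 0], [0, 0, 0, 0, 0, 0, 0], [0, 0, 0, 0, 0, 0, 0]])

```text
time: 21.25
ee_pos: [0.5502, 0.1441, 0.0021]
eef_rot: [0.708, 0.704, 0.037, -0.037]
force: [-0.0, -0.0, -0.6]
finger_gap: 1.0
grasp_force: 0.0
```

Emit:
step_arm(series=[[0, 0.01, 0, -0.08, 0, 0, 0], [0, 0.017, 0, -0.16, 0, 0, 0], [0, 0.018, 0, -0.18, 0, 0, 0], [0, 0.018, 0, -0.18, 0, 0, 0], [0, 0.018, 0, -0.18, 0, 0, 0]])

```text
time: 21.75
ee_pos: [0.55, 0.144, 0.2002]
eef_rot: [0.708, 0.704, 0.037, -0.037]
force: [0.7, 0.4, -0.6]
finger_gap: 0.997
grasp_force: 0.0
```

Emit:
step_arm(series=[[0, 0.018, -0.03, -0.18, 0, 0, 0], [0, 0.018, -0.06, -0.16, 0, 0, 0], [0, 0, -0.11, -0.06, 0, 0, 0], [0, 0, 0, 0, 0, 0, 0], [0, 0, 0, 0, 0, 0, 0]])

```text
time: 22.25
ee_pos: [0.5005, 0.1426, 0.2991]
eef_rot: [0.708, 0.704, 0.037, -0.036]
force: [0.1, -0.4, -0.4]
finger_gap: 1.002
grasp_force: 0.0
```

```bash
python3 white.py top wrist; python3 -c "
from h import *
plan([(.45,.08,.305),(.45,-.29,.305),(.61,-.297,.30),(.635,-.297,.11)],.048)"
```

```text
top [187.3 138.2] xyz [0.7483 0.2791 0.0538] z5-95 [0.0455 0.0587] size [0.0338 0.0313]
top [401.6 176. ] xyz [ 0.6343 -0.3018  0.045 ] z5-95 [0.0408 0.0488] size [0.045  0.0466]
top [405.  252.5] xyz [ 0.4275 -0.2999  0.0447] z5-95 [0.0398 0.0483] size [0.0287 0.027 ]
wrist [538.7  56.1] xyz [0.7462 0.2818 0.0519] z5-95 [0.0442 0.0563] size [0.0285 0.0338]
wrist [364.8  73.6] xyz [0.5446 0.261  0.0514] z5-95 [0.0499 0.0529] size [0.0369 0.0367]
wrist [368.5 179.4] xyz [0.5503 0.1397 0.0516] z5-95 [0.05   0.0531] size [0.0563 0.0565]
at [0.5007 0.1426 0.2982] gap 0.998 t 22.4 F [-0.9 -0.3  0.2] roterr deg [-0.03  0.06 -0.33]
[-0.124, -0.101, -0.027, -0.0001, 0.0002, -0.0009]
[-0.123, -0.101, -0.027, -0.0001, 0.0002, -0.0009]
-- [0.45  0.08  0.305]
[-0.184, 0.0, -0.019, 0.0, -0.0, -0.0]
[-0.184, 0.0, -0.019, 0.0, -0.0, -0.0]
[-0.184, 0.0, -0.019, 0.0, -0.0, -0.0]
[-0.184, 0.0, -0.019, 0.0, -0.0, -0.0]
[-0.184, 0.0, -0.019, 0.0, -0.0, -0.0]
[-0.184, 0.0, -0.019, 0.0, -0.0, -0.0]
[-0.184, 0.0, -0.019, 0.0, -0.0, -0.0]
[-0.184, 0.0, -0.019, 0.0, -0.0, -0.0]
-- [ 0.45  -0.29   0.305]
[-0.007, 0.16, 0.004, 0.0, -0.0, -0.0]
[-0.007, 0.16, 0.004, 0.0, -0.0, -0.0]
[-0.007, 0.16, 0.004, 0.0, -0.0, -0.0]
[-0.007, 0.16, 0.004, 0.0, -0.0, -0.0]
-- [ 0.61  -0.297  0.3  ]
[-0.02, 0.025, 0.189, 0.0, -0.0, -0.0]
[-0.02, 0.025, 0.189, 0.0, -0.0, -0.0]
[-0.02, 0.025, 0.189, 0.0, -0.0, -0.0]
[-0.02, 0.025, 0.189, 0.0, -0.0, -0.0]
-- [ 0.635 -0.297  0.11 ]
```

Chuck_60 is seated at (0.550, 0.140). Before chuck_50 I'll check clearance to the rear furniture.

Run:
```python
from h import *
np.set_printoptions(precision=3,suppress=True)
c=cam("top"); d=np.load("pics/top0.npy")
v,u=np.mgrid[0:400,0:640]; P=at_d(c,np.c_[u.ravel(),v.ravel()],d.ravel()); P=P[d.ravel()>0]
for y0 in np.arange(-.44,-.2,.04):
  for z0,z1 in ((.06,.15),(.15,.3),(.3,.6)):
    q=P[(P[:,0]>.6)&(P[:,1]>=y0)&(P[:,1]<y0+.04)&(P[:,2]>z0)&(P[:,2]<z1)]
    if len(q)>3: print(round(y0,2),(z0,z1),len(q),'x min',q[:,0].min())
```

```text
-0.44 (0.06, 0.15) 179 x min 0.7988691379039043
-0.44 (0.15, 0.3) 1256 x min 0.7978738384507207
-0.44 (0.3, 0.6) 472 x min 0.9151057263359814
-0.4 (0.06, 0.15) 183 x min 0.7983355769777483
-0.4 (0.15, 0.3) 1258 x min 0.7985612978908276
-0.4 (0.3, 0.6) 487 x min 0.9160540307224248
-0.36 (0.06, 0.15) 181 x min 0.7974683535963298
-0.36 (0.15, 0.3) 1258 x min 0.7988799970545648
-0.36 (0.3, 0.6) 491 x min 0.9154617056898726
-0.32 (0.06, 0.15) 182 x min 0.7984929636501696
-0.32 (0.15, 0.3) 1150 x min 0.7984474461561525
-0.32 (0.3, 0.6) 498 x min 0.9172004512661169
-0.28 (0.06, 0.15) 187 x min 0.7969799658084539
-0.28 (0.15, 0.3) 1198 x min 0.7983636353026133
-0.28 (0.3, 0.6) 462 x min 0.7919425198573125
-0.24 (0.06, 0.15) 86 x min 0.7284024459477965
-0.24 (0.15, 0.3) 885 x min 0.6000120273153728
-0.24 (0.3, 0.6) 591 x min 0.746267211458054
```

Emit:
step_arm(series=[[0, -0.1, -0.07, -0.02, 0, 0, 0], [0, -0.15, -0.07, -0.02, 0, 0, 0], [0, -0.18, -0.06, -0.02, 0, 0, 0], [0, -0.185, 0, -0.02, 0, 0, 0], [0, -0.185, 0, -0.02, 0, 0, 0]])

```text
time: 22.85
ee_pos: [0.449, -0.0603, 0.3025]
eef_rot: [0.708, 0.704, 0.037, -0.037]
force: [1.0, -0.8, 0.2]
finger_gap: 0.997
grasp_force: 0.0
```

Emit:
step_arm(series=[[0, -0.185, 0, -0.02, 0, 0, 0], [0, -0.185, 0, -0.02, 0, 0, 0], [0, -0.185, 0, -0.02, 0, 0, 0], [0, -0.185, 0, -0.02, 0, 0, 0], [0, -0.185, 0, -0.02, 0, 0, 0]])

```text
time: 23.35
ee_pos: [0.4478, -0.2931, 0.3028]
eef_rot: [0.708, 0.704, 0.037, -0.037]
force: [1.3, 0.1, -0.1]
finger_gap: 0.997
grasp_force: 0.0
```

Emit:
step_arm(series=[[0, -0.05, 0.03, 0, 0, 0, 0], [0, 0, 0, 0, 0, 0, 0], [0, 0, 0, 0, 0, 0, 0], [0, 0, 0, 0, 0, 0, 0]])

```text
time: 23.75
ee_pos: [0.4557, -0.3023, 0.3023]
eef_rot: [0.708, 0.705, 0.037, -0.037]
force: [-0.3, 0.9, -0.2]
finger_gap: 1.0
grasp_force: 0.0
```

```bash
python3 white.py wrist; python3 -c "
from h import *
plan([(.61,-.297,.28),(.635,-.297,.10)],.045)"
```

```text
wrist [325.8   8. ] xyz [ 0.4553 -0.1076  0.0442] z5-95 [0.0365 0.0461] size [0.0069 0.0176]
wrist [329.7  52.6] xyz [ 0.4596 -0.1615  0.0533] z5-95 [0.031  0.0598] size [0.0115 0.0373]
wrist [358.5 105.5] xyz [ 0.4927 -0.2186  0.0568] z5-95 [0.0533 0.0584] size [0.0128 0.009 ]
wrist [471.8 175.3] xyz [ 0.6349 -0.3018  0.0436] z5-95 [0.0417 0.045 ] size [0.0477 0.0462]
wrist [304.8 174.3] xyz [ 0.4285 -0.3     0.0433] z5-95 [0.0418 0.0446] size [0.0269 0.0281]
wrist [582.9 278.4] xyz [ 0.8044 -0.4443  0.0412] z5-95 [0.0386 0.0429] size [0.0055 0.0257]
at [ 0.4556 -0.3024  0.3025] gap 0.998 t 23.8 F [ 0.2  0.5 -0.5] roterr deg [-0.01  0.05 -0.23]
[0.004, 0.154, 0.023, -0.0, 0.0001, -0.0003]
[0.004, 0.154, 0.023, -0.0, 0.0001, -0.0003]
[0.003, 0.154, 0.023, -0.0, 0.0001, -0.0003]
[0.003, 0.154, 0.023, -0.0, 0.0001, -0.0003]
-- [ 0.61  -0.297  0.28 ]
[-0.015, 0.02, 0.143, 0.0, 0.0, -0.0]
[-0.015, 0.02, 0.143, 0.0, 0.0, -0.0]
[-0.015, 0.02, 0.143, 0.0, 0.0, -0.0]
[-0.015, 0.02, 0.143, 0.0, 0.0, -0.0]
[-0.015, 0.02, 0.143, 0.0, 0.0, -0.0]
-- [ 0.635 -0.297  0.1  ]
```

Emit:
step_arm(series=[[0, 0.004, 0.14, 0.023, 0, 0, 0], [0, 0.003, 0.16, 0.023, 0, 0, 0], [0, 0.003, 0.16, 0.023, 0, 0, 0], [0, 0.003, 0.158, 0.023, 0, 0, 0], [0, -0.015, 0.04, 0.14, 0, 0, 0]])

```text
time: 24.3
ee_pos: [0.625, -0.2965, 0.2468]
eef_rot: [0.707, 0.705, 0.038, -0.034]
force: [1.6, -0.3, 0.4]
finger_gap: 0.997
grasp_force: 0.0
```

Emit:
step_arm(series=[[0, -0.015, 0.03, 0.15, 0, 0, 0], [0, -0.015, 0.02, 0.15, 0, 0, 0], [0, -0.015, 0.01, 0.15, 0, 0, 0], [0, -0.012, 0, 0.12, 0, 0, 0], [0, 0, 0, 0, 0, 0, 0]])

```text
time: 24.8
ee_pos: [0.633, -0.2967, 0.0977]
eef_rot: [0.708, 0.705, 0.036, -0.04]
force: [-0.3, 0.3, -0.5]
finger_gap: 1.003
grasp_force: 0.0
```

Emit:
step_arm(series=[[0, 0, 0, 0, 0, 0, 0], [0, 0, 0, 0, 0, 0, 0], [0, 0, 0, 0, 0, 0, 0]])

```text
time: 25.1
ee_pos: [0.6358, -0.2986, 0.1035]
eef_rot: [0.708, 0.704, 0.037, -0.035]
force: [0.5, 0.4, -0.3]
finger_gap: 1.001
grasp_force: 0.0
```

```bash
python3 -c "
from h import *
plan([(.6353,-.2976,-.002)],.028)"
```

```text
at [ 0.6358 -0.2986  0.1035] gap 1.001 t 25.1 F [ 0.5  0.4 -0.3] roterr deg [ 0.14  0.12 -0.3 ]
[-0.01, -0.001, 0.105, 0.0002, 0.0002, -0.0004]
[-0.01, -0.001, 0.105, 0.0002, 0.0002, -0.0004]
[-0.01, -0.001, 0.105, 0.0002, 0.0002, -0.0004]
[-0.01, -0.001, 0.105, 0.0002, 0.0002, -0.0004]
-- [ 0.6353 -0.2976 -0.002 ]
```

Emit:
step_arm(series=[[0, -0.01, 0, 0.105, 0, 0, 0], [0, -0.01, 0, 0.105, 0, 0, 0], [0, -0.01, -0.001, 0.105, 0, 0, 0], [0, -0.01, -0.001, 0.105, 0, 0, 0], [0, 0, 0, 0, 0, 0, 0]])

```text
time: 25.6
ee_pos: [0.6329, -0.2968, -0.0062]
eef_rot: [0.708, 0.704, 0.036, -0.038]
force: [0.0, -0.2, 0.2]
finger_gap: 0.999
grasp_force: 0.0
```

Emit:
step_arm(series=[[0, 0, 0, 0, 0, 0, 0], [0, 0, 0, 0, 0, 0, 0], [0, 0, 0, 0, 0, 0, 0]])

```text
time: 25.9
ee_pos: [0.6353, -0.2978, -0.0022]
eef_rot: [0.708, 0.704, 0.037, -0.036]
force: [-0.7, 0.7, -0.1]
finger_gap: 0.995
grasp_force: 0.0
```

Emit:
step_arm(series=[[1, 0, 0, 0, 0, 0, 0], [1, 0, 0, 0, 0, 0, 0], [1, 0, 0, 0, 0, 0, 0], [1, 0, 0, 0, 0, 0, 0], [1, 0, 0, 0, 0, 0, 0]])

```text
time: 26.4
ee_pos: [0.6346, -0.2975, -0.0033]
eef_rot: [0.708, 0.704, 0.037, -0.036]
force: [-1.2, 0.2, 7.9]
finger_gap: 0.55
grasp_force: 60.1
```

Emit:
step_arm(series=[[1, 0.01, 0, -0.09, 0, 0, 0], [1, 0.017, 0, -0.16, 0, 0, 0], [1, 0.018, -0.02, -0.17, 0, 0, 0], [1, 0.018, -0.05, -0.17, 0, 0, 0], [1, 0.018, -0.07, -0.17, 0, 0, 0]])

```text
time: 26.9
ee_pos: [0.5992, -0.2961, 0.1886]
eef_rot: [0.708, 0.704, 0.037, -0.037]
force: [0.5, 0.4, -0.7]
finger_gap: 0.549
grasp_force: 61.8
```

Emit:
step_arm(series=[[1, 0.018, -0.08, -0.165, 0, 0, 0], [1, 0.018, -0.09, -0.165, 0, 0, 0], [1, 0.018, -0.13, -0.13, 0, 0, 0], [1, 0.03, -0.15, -0.03, 0, 0, 0], [1, 0.09, -0.12, 0.01, 0, 0, 0]])

```text
time: 27.4
ee_pos: [0.4556, -0.2665, 0.3122]
eef_rot: [0.709, 0.703, 0.036, -0.035]
force: [0.5, 0.7, -0.9]
finger_gap: 0.543
grasp_force: 61.8
```

Emit:
step_arm(series=[[1, 0.15, -0.03, 0.016, 0, 0, 0], [1, 0.17, 0, 0.018, 0, 0, 0], [1, 0.17, 0, 0.018, 0, 0, 0], [1, 0.17, 0, 0.018, 0, 0, 0], [1, 0.17, 0, 0.018, 0, 0, 0]])

```text
time: 27.9
ee_pos: [0.4504, -0.0548, 0.3108]
eef_rot: [0.708, 0.704, 0.037, -0.036]
force: [1.5, 0.0, -0.9]
finger_gap: 0.545
grasp_force: 61.9
```

Emit:
step_arm(series=[[1, 0.17, 0, 0.018, 0, 0, 0], [1, 0.17, 0, 0.018, 0, 0, 0], [1, 0.17, 0, 0.018, 0, 0, 0], [1, 0.17, 0, 0.018, 0, 0, 0], [1, 0.17, 0, 0.018, 0, 0, 0]])

```text
time: 28.4
ee_pos: [0.4516, 0.1589, 0.3105]
eef_rot: [0.708, 0.704, 0.037, -0.036]
force: [0.7, -0.3, -1.5]
finger_gap: 0.545
grasp_force: 61.9
```

Emit:
step_arm(series=[[1, 0.08, 0, 0.008, 0, 0, 0], [1, 0, 0, 0, 0, 0, 0], [1, 0, 0, 0, 0, 0, 0], [1, 0, 0, 0, 0, 0, 0]])

```text
time: 28.8
ee_pos: [0.4522, 0.1764, 0.3103]
eef_rot: [0.708, 0.704, 0.036, -0.037]
force: [-0.0, 0.0, -1.3]
finger_gap: 0.546
grasp_force: 61.9
```

```bash
python3 -c "
from h import *
plan([(.5474,.2104,.28),(.5474,.2104,.10)],.045)"
```

```text
at [0.4522 0.1764 0.3103] gap 0.546 t 28.8 F [-0.   0.  -1.3] roterr deg [ 0.01  0.09 -0.38]
[0.042, 0.127, 0.045, 0.0, 0.0002, -0.0007]
[0.041, 0.127, 0.045, 0.0, 0.0002, -0.0007]
[0.041, 0.127, 0.045, 0.0, 0.0002, -0.0007]
-- [0.5474 0.2104 0.28  ]
[-0.019, -0.0, 0.179, 0.0, -0.0, -0.0]
[-0.019, -0.0, 0.179, 0.0, -0.0, -0.0]
[-0.019, -0.0, 0.179, 0.0, -0.0, -0.0]
[-0.019, -0.0, 0.179, 0.0, -0.0, -0.0]
-- [0.5474 0.2104 0.1   ]
```

Emit:
step_arm(series=[[1, 0.035, 0.1, 0.03, 0, 0, 0], [1, 0.04, 0.13, 0.04, 0, 0, 0], [1, 0.04, 0.1, 0.06, 0, 0, 0], [1, 0.01, 0.05, 0.12, 0, 0, 0], [1, -0.015, 0, 0.15, 0, 0, 0]])

```text
time: 29.3
ee_pos: [0.5492, 0.2144, 0.213]
eef_rot: [0.709, 0.704, 0.038, -0.037]
force: [-0.1, -1.2, -0.5]
finger_gap: 0.54
grasp_force: 61.9
```

Emit:
step_arm(series=[[1, -0.019, 0, 0.15, 0, 0, 0], [1, -0.019, 0, 0.14, 0, 0, 0], [1, -0.015, 0, 0.1, 0, 0, 0], [1, -0.01, 0, 0.05, 0, 0, 0], [1, 0, 0, 0, 0, 0, 0]])

```text
time: 29.8
ee_pos: [0.5468, 0.2091, 0.1016]
eef_rot: [0.709, 0.704, 0.036, -0.037]
force: [-0.4, 0.5, -0.4]
finger_gap: 0.546
grasp_force: 61.9
```

Emit:
step_arm(series=[[1, 0, 0, 0, 0, 0, 0], [1, 0, 0, 0, 0, 0, 0]])

```text
time: 30.0
ee_pos: [0.548, 0.2105, 0.1041]
eef_rot: [0.708, 0.704, 0.037, -0.036]
force: [0.2, 0.3, -1.0]
finger_gap: 0.543
grasp_force: 61.9
```

```bash
python3 look.py w7; python3 white.py wrist; python3 -c "
from h import *
plan([(.5476,.2104,.014)],.025)"
```

```text
[0.548  0.2105 0.1041]
n30 rim px [318.6054  68.9463]
n40 rim px [322.4764 136.8259]
n50 rim px [326.7699 214.0076]
n60 rim px [331.4103 296.8134]
wrist [625.6 103.7] xyz [0.7442 0.2846 0.0514] z5-95 [0.0451 0.0559] size [0.0184 0.0341]
wrist [321.7 137.5] xyz [0.545  0.2623 0.0514] z5-95 [0.0502 0.0525] size [0.036  0.0366]
wrist [628.8 259.1] xyz [0.7751 0.1717 0.0378] z5-95 [0.0314 0.0407] size [0.0205 0.0068]
wrist [336.5 349.1] xyz [0.5545 0.1126 0.0511] z5-95 [0.0502 0.0521] size [0.0384 0.0112]
at [0.5478 0.2104 0.1038] gap 0.546 t 30.1 F [-0.7  0.7 -0.8] roterr deg [ 0.1   0.03 -0.32]
[-0.009, -0.0, 0.089, 0.0001, 0.0, -0.0004]
[-0.009, -0.0, 0.089, 0.0001, 0.0, -0.0004]
[-0.009, -0.0, 0.089, 0.0001, 0.0, -0.0004]
[-0.009, -0.0, 0.089, 0.0001, 0.0, -0.0004]
-- [0.5476 0.2104 0.014 ]
```

View pics/w7.png

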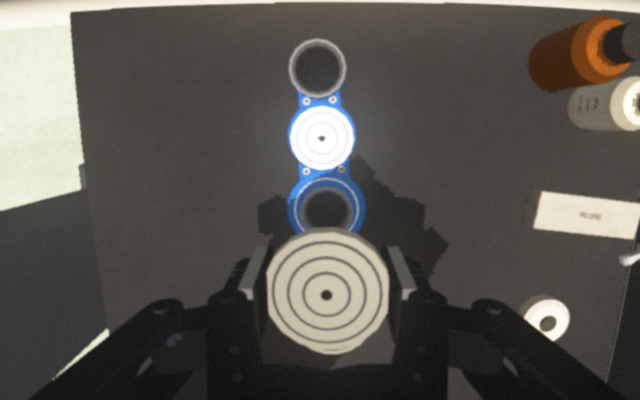

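Chuck_50 is held level at (327,294) above nest_50 at (326,210), with nest_30 at (318,68) as predicted. Lower.

Emit:
step_arm(series=[[1, -0.009, 0, 0.085, 0, 0, 0], [1, -0.009, 0, 0.09, 0, 0, 0], [1, -0.009, 0, 0.09, 0, 0, 0], [1, -0.009, 0, 0.085, 0, 0, 0], [1, 0, 0, 0, 0, 0, 0]])

```text
time: 30.6
ee_pos: [0.5461, 0.21, 0.0131]
eef_rot: [0.708, 0.704, 0.035, -0.037]
force: [-0.3, -0.2, -0.8]
finger_gap: 0.545
grasp_force: 61.9
```

Emit:
step_arm(series=[[1, 0, 0, 0, 0, 0, 0], [1, 0, 0, 0, 0, 0, 0]])

```text
time: 30.8
ee_pos: [0.5479, 0.2108, 0.0161]
eef_rot: [0.708, 0.704, 0.037, -0.036]
force: [0.1, 0.3, -1.4]
finger_gap: 0.548
grasp_force: 61.9
```

Emit:
step_arm(series=[[1, -0.004, 0, 0.018, 0, 0, 0], [1, -0.004, 0, 0.015, 0, 0, 0], [1, 0, 0, 0.011, 0, 0, 0], [1, 0, 0, 0, 0, 0, 0], [1, 0, 0, 0, 0, 0, 0]])

```text
time: 31.3
ee_pos: [0.5475, 0.21, 0.0045]
eef_rot: [0.708, 0.704, 0.037, -0.036]
force: [-3.7, -2.2, 18.9]
finger_gap: 0.548
grasp_force: 63.7
```

Emit:
step_arm(series=[[0, 0, 0, 0, 0, 0, 0], [0, 0, 0, 0, 0, 0, 0], [0, 0, 0, 0, 0, 0, 0], [0, 0, 0, 0, 0, 0, 0], [0, 0, 0, 0, 0, 0, 0]])

```text
time: 31.8
ee_pos: [0.5471, 0.2096, 0.0035]
eef_rot: [0.708, 0.704, 0.037, -0.037]
force: [0.5, 0.6, 1.1]
finger_gap: 0.998
grasp_force: 0.0
```

Emit:
step_arm(series=[[0, 0.01, 0, -0.08, 0, 0, 0], [0, 0.017, 0, -0.16, 0, 0, 0], [0, 0.018, 0, -0.18, 0, 0, 0], [0, 0.018, 0, -0.18, 0, 0, 0], [0, 0.018, -0.03, -0.18, 0, 0, 0]])

```text
time: 32.3
ee_pos: [0.5398, 0.2094, 0.2014]
eef_rot: [0.708, 0.704, 0.037, -0.037]
force: [0.0, -0.9, 0.2]
finger_gap: 1.002
grasp_force: 0.0
```

Emit:
step_arm(series=[[0, 0, -0.06, -0.18, 0, 0, 0], [0, -0.03, -0.1, -0.16, 0, 0, 0], [0, -0.08, -0.11, -0.05, 0, 0, 0], [0, 0, 0, 0, 0, 0, 0], [0, 0, 0, 0, 0, 0, 0]])

```text
time: 32.8
ee_pos: [0.4723, 0.1719, 0.2942]
eef_rot: [0.708, 0.704, 0.037, -0.036]
force: [0.3, -0.5, 0.4]
finger_gap: 0.998
grasp_force: 0.0
```

```bash
python3 white.py wrist; python3 -c "
from h import *
plan([(.44,-.27,.305)],.047)"
```

```text
wrist [561.7  80.9] xyz [0.7462 0.2833 0.0524] z5-95 [0.045  0.0561] size [0.0274 0.0342]
wrist [389.4  99.2] xyz [0.5444 0.2617 0.0515] z5-95 [0.0498 0.0528] size [0.0376 0.0379]
wrist [392.1 148.6] xyz [0.5487 0.2049 0.0514] z5-95 [0.0498 0.0528] size [0.0469 0.0463]
wrist [391.8 203.9] xyz [0.5501 0.1393 0.0516] z5-95 [0.05  0.053] size [0.0558 0.0564]
at [0.4724 0.1724 0.2937] gap 1.001 t 32.9 F [0.6 0.8 0.2] roterr deg [ 0.03  0.06 -0.33]
[-0.176, -0.012, -0.023, 0.0, 0.0, -0.0002]
[-0.176, -0.012, -0.023, 0.0, 0.0, -0.0002]
[-0.176, -0.012, -0.023, 0.0, 0.0, -0.0002]
[-0.176, -0.012, -0.023, 0.0, 0.0, -0.0002]
[-0.176, -0.012, -0.023, 0.0, 0.0, -0.0002]
[-0.176, -0.012, -0.023, 0.0, 0.0, -0.0002]
[-0.176, -0.013, -0.023, 0.0, 0.0, -0.0002]
[-0.176, -0.013, -0.023, 0.0, 0.0, -0.0002]
[-0.176, -0.013, -0.023, 0.0, 0.0, -0.0002]
[-0.176, -0.013, -0.023, 0.0, 0.0, -0.0002]
-- [ 0.44  -0.27   0.305]
```

Three chucks placed. Last one, chuck_30.

Emit:
step_arm(series=[[0, -0.12, -0.012, -0.015, 0, 0, 0], [0, -0.18, -0.012, -0.023, 0, 0, 0], [0, -0.18, -0.012, -0.023, 0, 0, 0], [0, -0.18, -0.012, -0.023, 0, 0, 0], [0, -0.18, -0.012, -0.023, 0, 0, 0]])

```text
time: 33.35
ee_pos: [0.456, -0.0405, 0.2981]
eef_rot: [0.708, 0.705, 0.037, -0.037]
force: [0.7, 0.0, -0.5]
finger_gap: 0.998
grasp_force: 0.0
```

Emit:
step_arm(series=[[0, -0.18, -0.012, -0.023, 0, 0, 0], [0, -0.18, -0.012, -0.023, 0, 0, 0], [0, -0.18, -0.013, -0.023, 0, 0, 0], [0, -0.18, -0.013, -0.02, 0, 0, 0], [0, -0.18, -0.013, 0.02, 0, 0, 0]])

```text
time: 33.85
ee_pos: [0.4396, -0.2666, 0.2923]
eef_rot: [0.708, 0.704, 0.037, -0.037]
force: [1.0, 0.4, -0.3]
finger_gap: 0.999
grasp_force: 0.0
```

Emit:
step_arm(series=[[0, -0.12, -0.01, 0.1, 0, 0, 0], [0, -0.02, -0.01, 0.15, 0, 0, 0], [0, -0.015, 0, 0.15, 0, 0, 0], [0, -0.015, 0, 0.15, 0, 0, 0], [0, -0.01, 0, 0.1, 0, 0, 0]])

```text
time: 34.35
ee_pos: [0.4334, -0.2915, 0.1227]
eef_rot: [0.708, 0.704, 0.037, -0.039]
force: [-0.1, -0.5, 0.2]
finger_gap: 0.998
grasp_force: 0.0
```

Emit:
step_arm(series=[[0, 0, 0, 0, 0, 0, 0], [0, 0, 0, 0, 0, 0, 0], [0, 0, 0, 0, 0, 0, 0]])

```text
time: 34.65
ee_pos: [0.4347, -0.2927, 0.1273]
eef_rot: [0.708, 0.704, 0.037, -0.036]
force: [-0.6, 0.5, 0.4]
finger_gap: 0.999
grasp_force: 0.0
```

```bash
python3 white.py wrist; python3 -c "
from h import *
plan([(.4285,-.2961,.08),(.4285,-.2961,0)],.028)"
```

```text
wrist [358.   17.4] xyz [ 0.4563 -0.1625  0.0553] z5-95 [0.0314 0.0586] size [0.011  0.0196]
wrist [358.5  50.5] xyz [ 0.4565 -0.1857  0.0527] z5-95 [0.0311 0.0554] size [0.0115 0.0199]
wrist [412.9 103.2] xyz [ 0.493  -0.2188  0.0568] z5-95 [0.0528 0.058 ] size [0.0142 0.0083]
wrist [318.1 216.6] xyz [ 0.4281 -0.3     0.0432] z5-95 [0.0421 0.0444] size [0.0269 0.0278]
at [ 0.4346 -0.2928  0.1274] gap 0.998 t 34.7 F [ 0.3  0.5 -0.4] roterr deg [ 0.09  0.12 -0.29]
[-0.016, -0.012, 0.094, 0.0002, 0.0003, -0.0008]
[-0.016, -0.012, 0.094, 0.0002, 0.0003, -0.0008]
-- [ 0.4285 -0.2961  0.08  ]
[-0.011, 0.0, 0.106, -0.0, -0.0, -0.0]
[-0.011, 0.0, 0.106, -0.0, -0.0, -0.0]
[-0.011, 0.0, 0.106, -0.0, -0.0, -0.0]
-- [ 0.4285 -0.2961  0.    ]
```

Emit:
step_arm(series=[[0, -0.016, -0.012, 0.094, 0, 0, 0], [0, -0.016, -0.013, 0.094, 0, 0, 0], [0, -0.011, 0, 0.106, 0, 0, 0], [0, -0.011, 0, 0.106, 0, 0, 0], [0, -0.011, 0, 0.106, 0, 0, 0]])

```text
time: 35.2
ee_pos: [0.4282, -0.2963, -0.0012]
eef_rot: [0.708, 0.704, 0.037, -0.036]
force: [0.6, -0.7, 0.9]
finger_gap: 1.002
grasp_force: 0.0
```

Emit:
step_arm(series=[[0, 0, 0, 0, 0, 0, 0], [0, 0, 0, 0, 0, 0, 0], [0, 0, 0, 0, 0, 0, 0]])

```text
time: 35.5
ee_pos: [0.4283, -0.2961, 0.0004]
eef_rot: [0.708, 0.704, 0.037, -0.036]
force: [0.0, 0.3, 0.4]
finger_gap: 1.002
grasp_force: 0.0
```

Emit:
step_arm(series=[[1, 0, 0, 0, 0, 0, 0], [1, 0, 0, 0, 0, 0, 0], [1, 0, 0, 0, 0, 0, 0], [1, 0, 0, 0, 0, 0, 0], [1, 0, 0, 0, 0, 0, 0]])

```text
time: 36.0
ee_pos: [0.4276, -0.2957, -0.0009]
eef_rot: [0.708, 0.704, 0.037, -0.037]
force: [-0.1, -0.5, 7.5]
finger_gap: 0.308
grasp_force: 58.3
```

Emit:
step_arm(series=[[1, 0, 0, 0, 0, 0, 0], [1, 0, 0, 0, 0, 0, 0], [1, 0, 0, 0, 0, 0, 0]])

```text
time: 36.3
ee_pos: [0.4276, -0.2956, -0.0009]
eef_rot: [0.708, 0.704, 0.037, -0.037]
force: [-1.2, 0.2, 8.6]
finger_gap: 0.308
grasp_force: 58.4
```

Emit:
step_arm(series=[[1, 0.01, 0, -0.09, 0, 0, 0], [1, 0.017, 0.005, -0.16, 0, 0, 0], [1, 0.018, 0.01, -0.17, 0, 0, 0], [1, 0.018, 0.01, -0.17, 0, 0, 0], [1, 0.018, 0.015, -0.17, 0, 0, 0]])

```text
time: 36.8
ee_pos: [0.4372, -0.2948, 0.1916]
eef_rot: [0.708, 0.704, 0.037, -0.037]
force: [-0.3, -0.4, -0.5]
finger_gap: 0.306
grasp_force: 59.1
```

Emit:
step_arm(series=[[1, 0.018, 0.01, -0.165, 0, 0, 0], [1, 0.018, 0.01, -0.165, 0, 0, 0], [1, 0.018, 0, -0.12, 0, 0, 0], [1, 0.06, 0, -0.03, 0, 0, 0], [1, 0.12, 0, 0.012, 0, 0, 0]])

```text
time: 37.3
ee_pos: [0.4428, -0.2497, 0.3128]
eef_rot: [0.709, 0.703, 0.037, -0.036]
force: [-0.2, 1.0, -1.5]
finger_gap: 0.307
grasp_force: 59.1
```

Emit:
step_arm(series=[[1, 0.16, 0, 0.017, 0, 0, 0], [1, 0.17, 0, 0.018, 0, 0, 0], [1, 0.17, 0, 0.018, 0, 0, 0], [1, 0.17, 0, 0.018, 0, 0, 0], [1, 0.17, 0, 0.018, 0, 0, 0]])

```text
time: 37.8
ee_pos: [0.443, -0.0359, 0.3112]
eef_rot: [0.708, 0.704, 0.036, -0.037]
force: [1.4, 1.0, -0.3]
finger_gap: 0.308
grasp_force: 59.1
```

Emit:
step_arm(series=[[1, 0.17, 0, 0.018, 0, 0, 0], [1, 0.17, 0, 0.018, 0, 0, 0], [1, 0.17, 0, 0.018, 0, 0, 0], [1, 0.17, 0, 0.018, 0, 0, 0], [1, 0.17, 0, 0.018, 0, 0, 0]])

```text
time: 38.3
ee_pos: [0.4441, 0.1776, 0.3109]
eef_rot: [0.708, 0.704, 0.036, -0.037]
force: [1.3, -0.7, -1.1]
finger_gap: 0.311
grasp_force: 59.1
```

Emit:
step_arm(series=[[1, 0.17, 0.05, 0.018, 0, 0, 0], [1, 0.12, 0.1, 0.015, 0, 0, 0], [1, 0.06, 0.1, 0.01, 0, 0, 0], [1, 0, 0.06, 0, 0, 0, 0], [1, 0, 0, 0, 0, 0, 0]])

```text
time: 38.8
ee_pos: [0.5235, 0.264, 0.3082]
eef_rot: [0.708, 0.704, 0.036, -0.038]
force: [-1.4, -0.9, -0.8]
finger_gap: 0.307
grasp_force: 59.1
```

Emit:
step_arm(series=[[1, 0, 0, 0, 0, 0, 0], [1, 0, 0, 0, 0, 0, 0]])

```text
time: 39.0
ee_pos: [0.5222, 0.2634, 0.3097]
eef_rot: [0.708, 0.704, 0.036, -0.037]
force: [-0.2, 1.0, -0.2]
finger_gap: 0.312
grasp_force: 59.1
```

```bash
python3 -c "
from h import *
plan([(.543,.3136,.26),(.543,.3136,.10)],.045)"
```

```text
at [0.5222 0.2634 0.3097] gap 0.312 t 39.0 F [-0.2  1.  -0.2] roterr deg [-0.01  0.08 -0.29]
[0.09, 0.041, 0.109, -0.0, 0.0002, -0.0008]
[0.09, 0.041, 0.109, -0.0, 0.0002, -0.0008]
-- [0.543  0.3136 0.26  ]
[-0.017, 0.0, 0.159, 0.0, 0.0, -0.0]
[-0.017, 0.0, 0.159, 0.0, 0.0, -0.0]
[-0.017, 0.0, 0.159, 0.0, 0.0, -0.0]
[-0.017, 0.0, 0.159, 0.0, 0.0, -0.0]
-- [0.543  0.3136 0.1   ]
```

Emit:
step_arm(series=[[1, 0.07, 0.03, 0.08, 0, 0, 0], [1, 0.08, 0.035, 0.12, 0, 0, 0], [1, 0.03, 0.02, 0.14, 0, 0, 0], [1, -0.015, 0, 0.14, 0, 0, 0], [1, -0.015, 0, 0.14, 0, 0, 0]])

```text
time: 39.5
ee_pos: [0.5439, 0.3169, 0.1585]
eef_rot: [0.708, 0.704, 0.037, -0.037]
force: [1.1, 0.3, -0.4]
finger_gap: 0.312
grasp_force: 59.1
```

Emit:
step_arm(series=[[1, -0.015, 0, 0.11, 0, 0, 0], [1, -0.01, 0, 0.08, 0, 0, 0], [1, 0, 0, 0, 0, 0, 0], [1, 0, 0, 0, 0, 0, 0], [1, 0, 0, 0, 0, 0, 0]])

```text
time: 40.0
ee_pos: [0.545, 0.3158, 0.1132]
eef_rot: [0.708, 0.704, 0.038, -0.036]
force: [-0.2, 0.8, 0.2]
finger_gap: 0.307
grasp_force: 59.1
```

```bash
python3 look.py w8; python3 -c "
from h import *
plan([(.543,.3136,.016)],.025)"
```

```text
[0.545  0.3158 0.1132]
n30 rim px [324.211  213.3755]
n40 rim px [327.5512 270.4911]
n50 rim px [331.1825 334.0509]
n60 rim px [335.0491 400.9864]
at [0.545  0.3158 0.1131] gap 0.306 t 40.0 F [ 0.2 -0.1 -1.1] roterr deg [ 0.11  0.01 -0.31]
[-0.012, -0.002, 0.096, 0.0001, 0.0, -0.0004]
[-0.012, -0.002, 0.096, 0.0001, 0.0, -0.0004]
[-0.012, -0.002, 0.096, 0.0001, 0.0, -0.0004]
[-0.012, -0.002, 0.096, 0.0001, 0.0, -0.0004]
-- [0.543  0.3136 0.016 ]
```

View pics/w8.png

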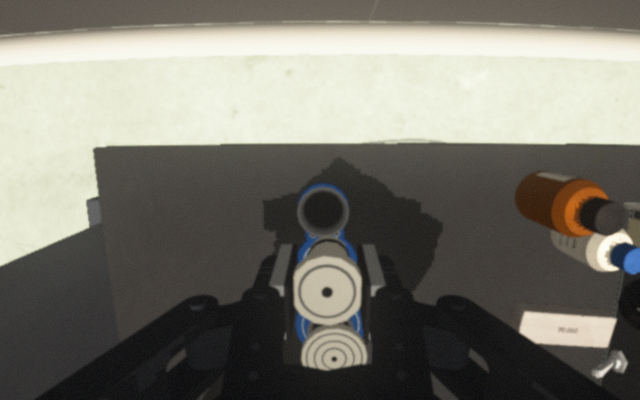

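Chuck_30 is held level at (327,290) over nest_30 at (323,210), with the bottle clear at (570,205). Lower.

Emit:
step_arm(series=[[1, -0.012, -0.002, 0.09, 0, 0, 0], [1, -0.012, -0.002, 0.096, 0, 0, 0], [1, -0.012, -0.002, 0.096, 0, 0, 0], [1, -0.012, -0.002, 0.09, 0, 0, 0], [1, 0, 0, 0, 0, 0, 0]])

```text
time: 40.55
ee_pos: [0.5416, 0.3125, 0.0164]
eef_rot: [0.708, 0.704, 0.035, -0.037]
force: [0.7, 0.1, 0.1]
finger_gap: 0.308
grasp_force: 59.1
```

Emit:
step_arm(series=[[1, 0, 0, 0, 0, 0, 0], [1, 0, 0, 0, 0, 0, 0]])

```text
time: 40.75
ee_pos: [0.5433, 0.3138, 0.0196]
eef_rot: [0.708, 0.704, 0.038, -0.036]
force: [-0.9, -0.1, -0.4]
finger_gap: 0.306
grasp_force: 59.1
```

Emit:
step_arm(series=[[1, -0.004, 0, 0.018, 0, 0, 0], [1, -0.002, 0, 0.017, 0, 0, 0], [1, 0, 0, 0.014, 0, 0, 0], [1, 0, 0, 0, 0, 0, 0], [1, 0, 0, 0, 0, 0, 0]])

```text
time: 41.25
ee_pos: [0.5431, 0.3137, 0.007]
eef_rot: [0.708, 0.704, 0.038, -0.036]
force: [-3.7, -3.8, 24.6]
finger_gap: 0.306
grasp_force: 61.2
```

Emit:
step_arm(series=[[0, 0, 0, 0, 0, 0, 0], [0, 0, 0, 0, 0, 0, 0], [0, 0, 0, 0, 0, 0, 0], [0, 0, 0, 0, 0, 0, 0], [0, 0, 0, 0, 0, 0, 0]])

```text
time: 41.75
ee_pos: [0.5424, 0.3129, 0.0054]
eef_rot: [0.708, 0.704, 0.037, -0.037]
force: [-0.4, 0.6, 0.4]
finger_gap: 0.998
grasp_force: 0.0
```

Emit:
step_arm(series=[[0, 0.01, 0, -0.08, 0, 0, 0], [0, 0.017, 0, -0.16, 0, 0, 0], [0, 0.018, 0, -0.18, 0, 0, 0], [0, 0.018, 0, -0.18, 0, 0, 0], [0, 0.018, -0.03, -0.18, 0, 0, 0]])

```text
time: 42.25
ee_pos: [0.5352, 0.3127, 0.2033]
eef_rot: [0.708, 0.704, 0.037, -0.037]
force: [0.7, -0.3, 0.8]
finger_gap: 1.0
grasp_force: 0.0
```

Emit:
step_arm(series=[[0, -0.05, -0.06, -0.16, 0, 0, 0], [0, -0.1, -0.08, -0.14, 0, 0, 0], [0, -0.1, -0.08, 0, 0, 0, 0], [0, 0, 0, 0, 0, 0, 0], [0, 0, 0, 0, 0, 0, 0]])

```text
time: 42.75
ee_pos: [0.4799, 0.2427, 0.27]
eef_rot: [0.708, 0.704, 0.037, -0.036]
force: [0.3, -0.1, 0.8]
finger_gap: 1.0
grasp_force: 0.0
```

Emit:
step_arm(series=[[0, 0, 0, 0, 0, 0, 0], [0, 0, 0, 0, 0, 0, 0], [0, 0, 0, 0, 0, 0, 0]])

```text
time: 43.05
ee_pos: [0.4797, 0.244, 0.2694]
eef_rot: [0.708, 0.705, 0.036, -0.037]
force: [0.5, -0.7, -0.2]
finger_gap: 1.0
grasp_force: 0.0
```

```bash
python3 white.py wrist; python3 look.py w9; python3 -c "
from h import *
print(sense()['time'])"
```

```text
wrist [385.3 122.2] xyz [0.5429 0.3079 0.0513] z5-95 [0.0496 0.0526] size [0.0283 0.0267]
wrist [564.  142.6] xyz [0.7458 0.2872 0.0524] z5-95 [0.0452 0.056 ] size [0.0263 0.034 ]
wrist [385.4 163.7] xyz [0.5441 0.2624 0.0514] z5-95 [0.0499 0.0527] size [0.037  0.0374]
wrist [388.3 214. ] xyz [0.5488 0.2056 0.0515] z5-95 [0.05   0.0529] size [0.0466 0.0469]
wrist [569.8 236.7] xyz [0.7775 0.1714 0.0377] z5-95 [0.0318 0.041 ] size [0.0219 0.0063]
wrist [387.9 268.2] xyz [0.5502 0.1403 0.0516] z5-95 [0.05   0.0531] size [0.0565 0.0558]
[0.4796 0.2438 0.2694]
n30 rim px [380.9336 121.6532]
n40 rim px [382.0662 161.6687]
n50 rim px [383.1869 208.1503]
n60 rim px [384.2929 259.904 ]
43.15
```

View pics/w9.png

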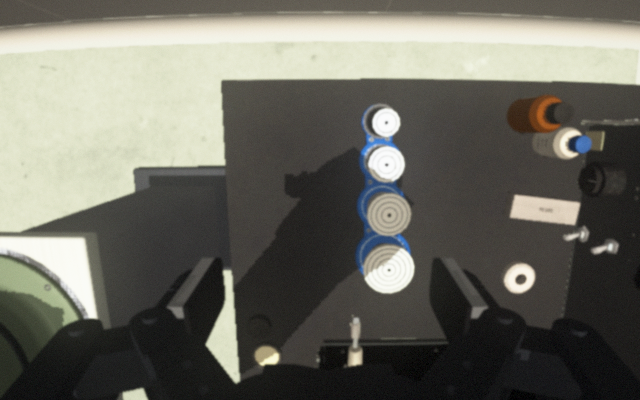

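The final view shows 30/40/50/60 in order at (386,122), (386,164), (389,214), (388,268). All are level, with tops at 0.0515 m and within 3 mm of their cups. The bottle is undisturbed.

```bash
python3 -c "
from plant import *
print(job_done())"
```

```text
the job is handed in; nothing more can be done
None
```

All four chucks stand seated in the rack in size order, smallest at the narrow end. The last images put each within about 3 mm of its cup centre, and the job was handed in at 43 s (no verdict was returned).

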